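# Hang the washed spatulas on the air-drying rack

### The job

The air of the drying rack was left on: first shut it off fully with the ball knob, so that it does not spray drops about. With the air off, pull every washed spatula out of the slotted block and hang each by its hole on a peg of its own, then turn the air fully on to dry them. Leave the jars, dishes, tubes and wash bottle where they stand.

Things in the scene. Friction and masses are not known exactly. Their poses are not given: they have to be found in the camera images.
- rack: Fixed air-drying rack. Origin: on the bench under the middle of the rail; x away from the pegs' side, y along the rail, z up. A square rail (25 x 25 mm, centre 215 mm up, 380 mm long) on two posts carries four round pegs, at y = -127.5, -42.5, 42.5 and 127.5 mm. Nothing stands above the rail's top (228 mm). A drip tray, rim 22 mm high, lies beneath, 130 mm out to the peg side.
- peg1_tip (a point): Tip end of the axis of peg 1 (236 mm up; peg 1 is next to the valve, peg 4 farthest). The peg is a straight rod 8 mm thick, its round end reaching 4 mm beyond this point; from here it runs 60 mm in the rack's +x direction to the rail's face, sloping down at 20 degrees (the tip is the high end). Axes as the rack's.
- peg2_tip (a point): Tip end of the axis of peg 2 (236 mm up; peg 1 is next to the valve, peg 4 farthest). The peg is a straight rod 8 mm thick, its round end reaching 4 mm beyond this point; from here it runs 60 mm in the rack's +x direction to the rail's face, sloping down at 20 degrees (the tip is the high end). Axes as the rack's.
- peg3_tip (a point): Tip end of the axis of peg 3 (236 mm up; peg 1 is next to the valve, peg 4 farthest). The peg is a straight rod 8 mm thick, its round end reaching 4 mm beyond this point; from here it runs 60 mm in the rack's +x direction to the rail's face, sloping down at 20 degrees (the tip is the high end). Axes as the rack's.
- peg4_tip (a point): Tip end of the axis of peg 4 (236 mm up; peg 1 is next to the valve, peg 4 farthest). The peg is a straight rod 8 mm thick, its round end reaching 4 mm beyond this point; from here it runs 60 mm in the rack's +x direction to the rail's face, sloping down at 20 degrees (the tip is the high end). Axes as the rack's.
- spatula_a: Washed spatula (may be absent), 190 mm long, 70 g, standing blade down in a slot, leaning up to 5 degrees. Flat black handle 30 mm wide, 7 mm thick, from 88 mm above the blade end to the top; 18 mm round hole through its thickness near the top. Steel blade 4 mm thick, 26 mm wide with a square end. Origin: centre of the blade's bottom end; z from blade to hole, y across the width, x through the thickness (hole axis).
- spatula_a_hole (a point): Centre of the hang hole of spatula_a, 173 mm above its blade end and 17 mm below its top; axes as the spatula's. It may go on a peg from either face.
- spatula_b: Washed spatula (may be absent), 180 mm long, 70 g, standing blade down in a slot, leaning up to 5 degrees. Flat black handle 30 mm wide, 7 mm thick, from 88 mm above the blade end to the top; 18 mm round hole through its thickness near the top. Steel blade 4 mm thick, 26 mm wide with a round end. Origin: centre of the blade's bottom end; z from blade to hole, y across the width, x through the thickness (hole axis).
- spatula_b_hole (a point): Centre of the hang hole of spatula_b, 163 mm above its blade end and 17 mm below its top; axes as the spatula's. It may go on a peg from either face.
- spatula_c: Washed spatula (may be absent), 190 mm long, 70 g, standing blade down in a slot, leaning up to 5 degrees. Flat black handle 30 mm wide, 7 mm thick, from 88 mm above the blade end to the top; 18 mm round hole through its thickness near the top. Steel blade 4 mm thick, 26 mm wide, forked into two prongs. Origin: centre of the blade's bottom end; z from blade to hole, y across the width, x through the thickness (hole axis).
- spatula_c_hole (a point): Centre of the hang hole of spatula_c, 173 mm above its blade end and 17 mm below its top; axes as the spatula's. It may go on a peg from either face.
- spatula_d: Washed spatula (may be absent), 180 mm long, 70 g, standing blade down in a slot, leaning up to 5 degrees. Flat black handle 30 mm wide, 7 mm thick, from 88 mm above the blade end to the top; 18 mm round hole through its thickness near the top. Steel blade 4 mm thick, 26 mm wide at its square end with a 14 mm waist above. Origin: centre of the blade's bottom end; z from blade to hole, y across the width, x through the thickness (hole axis).
- spatula_d_hole (a point): Centre of the hang hole of spatula_d, 163 mm above its blade end and 17 mm below its top; axes as the spatula's. It may go on a peg from either face.
- block: Loose white plastic instrument block, 172 x 58 x 92 mm, 0.95 kg, with four upright slots (9.5 x 32 mm, 80 mm deep, floor 12 mm above the bench) in a row along its x axis, 40 mm apart, at x = -60, -20, 20 and 60 mm. The slots' long side lies along its y. Origin: centre of the underside. It may be knocked a few cm aside during the job.
- air_valve (a joint): Quarter-turn air valve at the peg-1 end of the rack: 0 = shut (black pointer under the ball points to the rack's -x, across the pipe), 1.57 = fully open (pointer to the rack's -y, in line with the pipe). Stops at both ends. Seen from above it opens anticlockwise and shuts clockwise; it stays where it is left. Turning takes about 0.2 N m.
- valve_ball (a point): Centre of the valve's smooth black ball knob, 44 mm in diameter, 121 mm above the bench, on a slim upright stem (12 mm thick) about whose axis it turns. The pointer lies 40 mm below this point; nothing else is near the ball. It slips unless gripped across its widest part.
- jar1: Culture jar with white lid, 73 mm wide, 91 mm high, standing on the bench; leave alone. Origin: centre of its foot.
- jar2: Second culture jar, the same; leave alone.
- dishes: Stack of four Petri dishes, 90 mm wide, 60 mm high; leave alone. Origin: centre of its foot.
- wash_bottle: White wash bottle with blue cap, 64 mm wide, 175 mm high; leave alone. Origin: centre of its foot.
- tubes: Rack of cotton-plugged culture tubes, 96 x 152 mm, 146 mm high; leave alone. Origin: centre of its foot.

How it is judged (in metres and radians):
On the way, in this order (a step that is already met when the one before it is completed fails the run):
1. the air is shut off (value of joint air_valve below 0.12 rad), for 0.2 s.
2. with the air still off, every spatula hangs by its hole on a peg of its own, let go (x of spatula_a_hole in the frame of rack between -0.059 and -0.012 m and z of spatula_a_hole in the frame of rack between 0.198 and 0.24 m and (y of spatula_a_hole in the frame of rack between -0.1375 and -0.1175 m or y of spatula_a_hole in the frame of rack between -0.0525 and -0.0325 m or y of spatula_a_hole in the frame of rack between 0.0325 and 0.0525 m or y of spatula_a_hole in the frame of rack between 0.1175 and 0.1375 m) and angle between each of spatula_a, spatula_b, spatula_c, spatula_d's own z axis and vertical below 0.4 rad and linear speed of each of spatula_a, spatula_b, spatula_c, spatula_d below 0.05 m/s and contact force between the fingers and spatula_a below 0.3 N and x of spatula_b_hole in the frame of rack between -0.059 and -0.012 m and z of spatula_b_hole in the frame of rack between 0.198 and 0.24 m and (y of spatula_b_hole in the frame of rack between -0.1375 and -0.1175 m or y of spatula_b_hole in the frame of rack between -0.0525 and -0.0325 m or y of spatula_b_hole in the frame of rack between 0.0325 and 0.0525 m or y of spatula_b_hole in the frame of rack between 0.1175 and 0.1375 m) and contact force between the fingers and spatula_b below 0.3 N and x of spatula_c_hole in the frame of rack between -0.059 and -0.012 m and z of spatula_c_hole in the frame of rack between 0.198 and 0.24 m and (y of spatula_c_hole in the frame of rack between -0.1375 and -0.1175 m or y of spatula_c_hole in the frame of rack between -0.0525 and -0.0325 m or y of spatula_c_hole in the frame of rack between 0.0325 and 0.0525 m or y of spatula_c_hole in the frame of rack between 0.1175 and 0.1375 m) and contact force between the fingers and spatula_c below 0.3 N and x of spatula_d_hole in the frame of rack between -0.059 and -0.012 m and z of spatula_d_hole in the frame of rack between 0.198 and 0.24 m and (y of spatula_d_hole in the frame of rack between -0.1375 and -0.1175 m or y of spatula_d_hole in the frame of rack between -0.0525 and -0.0325 m or y of spatula_d_hole in the frame of rack between 0.0325 and 0.0525 m or y of spatula_d_hole in the frame of rack between 0.1175 and 0.1375 m) and contact force between the fingers and spatula_d below 0.3 N and horizontal distance between spatula_a_hole and spatula_b_hole above 0.05 m and horizontal distance between each of spatula_a_hole, spatula_b_hole and spatula_c_hole above 0.05 m and horizontal distance between each of spatula_a_hole, spatula_b_hole, spatula_c_hole and spatula_d_hole above 0.05 m and value of joint air_valve below 0.2 rad), for 0.3 s.
3. the air is fully on (value of joint air_valve above 1.42 rad), for 0.2 s.
At the end, for the whole second after the job is handed in: Every spatula that is present hangs at rest by its hole on a peg of its own, at least 10 mm past the peg's tip and let go, and the air valve stands fully open (1.42 rad or more) (x of spatula_a_hole in the frame of rack between -0.059 and -0.012 m and z of spatula_a_hole in the frame of rack between 0.198 and 0.24 m and (y of spatula_a_hole in the frame of rack between -0.1375 and -0.1175 m or y of spatula_a_hole in the frame of rack between -0.0525 and -0.0325 m or y of spatula_a_hole in the frame of rack between 0.0325 and 0.0525 m or y of spatula_a_hole in the frame of rack between 0.1175 and 0.1375 m) and angle between each of spatula_a, spatula_b, spatula_c, spatula_d's own z axis and vertical below 0.4 rad and linear speed of each of spatula_a, spatula_b, spatula_c, spatula_d below 0.05 m/s and contact force between the fingers and spatula_a below 0.3 N and x of spatula_b_hole in the frame of rack between -0.059 and -0.012 m and z of spatula_b_hole in the frame of rack between 0.198 and 0.24 m and (y of spatula_b_hole in the frame of rack between -0.1375 and -0.1175 m or y of spatula_b_hole in the frame of rack between -0.0525 and -0.0325 m or y of spatula_b_hole in the frame of rack between 0.0325 and 0.0525 m or y of spatula_b_hole in the frame of rack between 0.1175 and 0.1375 m) and contact force between the fingers and spatula_b below 0.3 N and x of spatula_c_hole in the frame of rack between -0.059 and -0.012 m and z of spatula_c_hole in the frame of rack between 0.198 and 0.24 m and (y of spatula_c_hole in the frame of rack between -0.1375 and -0.1175 m or y of spatula_c_hole in the frame of rack between -0.0525 and -0.0325 m or y of spatula_c_hole in the frame of rack between 0.0325 and 0.0525 m or y of spatula_c_hole in the frame of rack between 0.1175 and 0.1375 m) and contact force between the fingers and spatula_c below 0.3 N and x of spatula_d_hole in the frame of rack between -0.059 and -0.012 m and z of spatula_d_hole in the frame of rack between 0.198 and 0.24 m and (y of spatula_d_hole in the frame of rack between -0.1375 and -0.1175 m or y of spatula_d_hole in the frame of rack between -0.0525 and -0.0325 m or y of spatula_d_hole in the frame of rack between 0.0325 and 0.0525 m or y of spatula_d_hole in the frame of rack between 0.1175 and 0.1375 m) and contact force between the fingers and spatula_d below 0.3 N and horizontal distance between spatula_a_hole and spatula_b_hole above 0.05 m and horizontal distance between each of spatula_a_hole, spatula_b_hole and spatula_c_hole above 0.05 m and horizontal distance between each of spatula_a_hole, spatula_b_hole, spatula_c_hole and spatula_d_hole above 0.05 m and value of joint air_valve above 1.42 rad); the robot touches nothing.
It fails at once if a jar, the dishes, the tubes or the wash bottle is pushed more than 30 mm or tipped over (distance of any of jar1, jar2, dishes, wash_bottle, tubes from where it was at the start of the episode above 0.03 m or angle between any of jar1, jar2, dishes, wash_bottle, tubes's own z axis and vertical above 0.5 rad).
Of spatula_a, spatula_b, spatula_c, spatula_d only 3 to 4 are there at a start; the rules pass over those that are not, and their reading is None.
At some moment in a run one of block may be knocked a few centimetres aside while the robot is not near it.
It also fails if it takes over 210 s, if anything falls off the work surface, if the arm or the gripper's body presses on something with over 40 N, if the wrist force passes 120 N, or if a joint passes its speed limit or range.

### The arm

A 6-joint arm with a two-finger parallel gripper is mounted at the origin on the work surface. World frame = base frame: x ahead of the robot, y to its left, z up, the work surface at z = 0. Lengths are in mm, angles in rad, forces in N, time in s.
With the tool pointing down it reaches from about 350 to 1000 mm from the base axis. Payload 7.1 kg.
Tool frame: the origin (TCP) lies at the very end of the fingers, on their centre line; the grasp point (between the pads) lies 19 mm behind it (bot.hold_point_z is the z of the grasp point in the tool frame, in mm); z points along the fingers, y is the direction in which the jaws open and shut (so a half turn about z gives the same grasp; the last joint's range is limited). The gripper opens to 85 mm and grips with 20 to 120 N. Pads are 22 mm wide; open, the fingers measure 114 mm over their backs; the gripper's body (76 mm by 85 mm) begins 54 mm behind the grasp point. The pads swing forward as they close: fully open they stand 13 mm farther back than shut.
Start: joints at [1.248, 0.423, 1.63, -0, 1.089, -0.019], TCP at [186.936, 596.372, 231.319] pointing down, gripper open.
Joint ranges: [-3, 3], [-0.9, 2.11], [0.09, 2.58], [-1.31, 4.45], [0.11, 2.69], [-2.54, 2.54]. Speed limits (rad/s): [2.39, 2.39, 3.01, 3.14, 3.14, 3.14].

### API

Orientations are given as a rotation vector (axis times angle).
In Python, from cell import bot gives the robot as it stands.
- The arm moves only by the tool play_rows, never from a script. Its argument "targets" is a list of rows, each an object with "translation": the shift along the tool's x, y, z in cm, a list of three; "delta_rot": the turn, a rotation vector about the tool's x, y, z in rad, a list of three; "jaw": the opening, from 0 (shut) to 1 (fully open). In form: [{"translation": [tx, ty, tz], "delta_rot": [ax, ay, az], "jaw": jaw}, ...]. A call has 1 to 12 rows; each row is the pose to reach, as a shift and turn from the pose measured when the call began, along the tool's axes at that moment; what a row does not reach only later rows make up. A row lasts 1/12 s, in which the tool goes at most 41.7 mm and 7.16 degrees, less where a joint would pass 70% of its speed; a pose out of reach is approached as far as the arm can. A call with a gripper value outside its range is refused whole. The fingers move at their own pace and stop on an object; "force" is the grip in N (left out, the last holds). Time passes only in rows, so rows that repeat a pose let the fingers close. It gives the time, the measured TCP pose, the force and the opening at its end, in the units of the state.
- bot.sense(): the state, without advancing time (a new reading comes with each control period).
- bot.grab_frame(name): name is "scene" or "top" or "wrist"; returns a dict with "image" (400x640x3 uint8, red, green, blue), "fx", "fy", "cx", "cy" (pixels), "distortion" ([k1, k2, p1, p2, k3] as OpenCV has them; the pictures are not rectified), "extrinsics" (4x4, takes a point from world to camera coordinates). Camera axes: x right, y down, z forward; pixel columns grow to the right and rows downward; lengths in mm; the calibration is good to about 2 mm. A picture is of the moment at which its call begins. There is no depth.
- bot.sign_off(): hands the job in, once; it reports no verdict.
The state is a dict: "clock": time; "qpos": joint angles; "joint_velocities": joint speeds; "joint_torque": joint torques, N m; "tcp_pos": TCP position; "orientation": TCP orientation; "contact_force": force on the tool from outside, world axes, zero at the start; "torque": the same for the moment, N m; "grip_width": opening from 0.0 (shut) to 1.0 (fully open).
Only numpy, scipy, OpenCV 4.12 (cv2) and the standard library are available. Lean on these libraries where they do the work, as an engineer would, in place of code of your own. Each camera call takes 0.05 s, during which the arm holds its last target.

## Working session

There is one attempt and no reset: what is moved stays moved. The work goes in short steps, Python scripts to look and compute and a tool call to move; the robot and the scene stay as the last step left them, time stands still between calls to the robot, and variables do not carry over. Pictures are saved under pics/ and viewed, and the job is handed in when it is done.

Besides the shell and the picture viewer there is one more tool, called after "Request:" in YAML: its name, and indented under it one key for each argument. play_rows: Moves the arm, as the interface text tells. Its arguments: {"type":"object","properties":{"targets":{"type":"array"},"force":{"type":"number"}},"required":["targets"]}

```bash
ls; mkdir -p pics
python3 - <<'E'
from cell import bot
import cv2
print(bot.sense()); print(bot.hold_point_z)
for n in ("scene","top","wrist"):
    f=bot.grab_frame(n); cv2.imwrite(f"pics/{n}0.png",f["image"][:,:,::-1])
    print(n,f["fx"],f["fy"],f["cx"],f["cy"],f["distortion"]);print(f["extrinsics"])
E
```

```text
pics
{'clock': 0.0, 'qpos': array([ 1.24798496e+00,  4.23868290e-01,  1.63069545e+00,  3.80518753e-06,
        1.08859323e+00, -1.89964548e-02]), 'joint_velocities': array([ 2.80671650e-04, -1.92961999e-03,  9.47551244e-04,  1.57893283e-03,
        2.87075287e-04,  3.55965412e-05]), 'joint_torque': array([-3.19394603e-03, -5.57388568e+01, -2.81741130e+01, -3.70330436e-04,
        7.39286043e-03, -3.78089180e-05]), 'tcp_pos': array([186.77455474, 595.86356796, 230.52641042]), 'orientation': array([-4.75359882e-01, -3.10514720e+00,  2.42031382e-03]), 'contact_force': array([ 0.48594485, -0.07299452, -0.65845644]), 'torque': array([ 0.00114827,  0.01172317, -0.00899213]), 'grip_width': 1.000725871598704}
-18.700000000000003
scene 383.9959394390572 383.9959394390572 324.4482311819506 199.81489360481316 [-0.03728709  0.          0.          0.          0.        ]
[[-5.13529278e-01  8.58071725e-01  7.72128942e-04  3.42054716e+02]
 [ 4.62075107e-01  2.77295605e-01 -8.42373874e-01 -1.08176358e+02]
 [-7.23031310e-01 -4.32226865e-01 -5.38892996e-01  1.37545236e+03]
 [ 0.00000000e+00  0.000000
[... 162 characters left out ...]
        0.        ]
[[ 1.10820803e-03 -9.99937659e-01  1.11108034e-02 -4.62875695e+01]
 [-9.92939255e-01 -2.41826719e-03 -1.18599271e-01  5.78160448e+02]
 [ 1.18618746e-01 -1.09009202e-02 -9.92880035e-01  1.00510778e+03]
 [ 0.00000000e+00  0.00000000e+00  0.00000000e+00  1.00000000e+00]]
wrist 285.81121453907446 285.81121453907446 318.0627945350354 200.16413649635768 [-0.02103239  0.          0.          0.          0.        ]
[[ 2.99554536e-01  9.54077309e-01 -1.88904789e-03 -6.24949138e+02]
 [ 9.18118972e-01 -2.87724989e-01  2.72528684e-01 -3.44149379e+01]
 [ 2.59469907e-01 -8.33715741e-02 -9.62145804e-01  3.79259080e+02]
 [ 0.00000000e+00  0.00000000e+00  0.00000000e+00  1.00000000e+00]]
```

View pics/scene0.png

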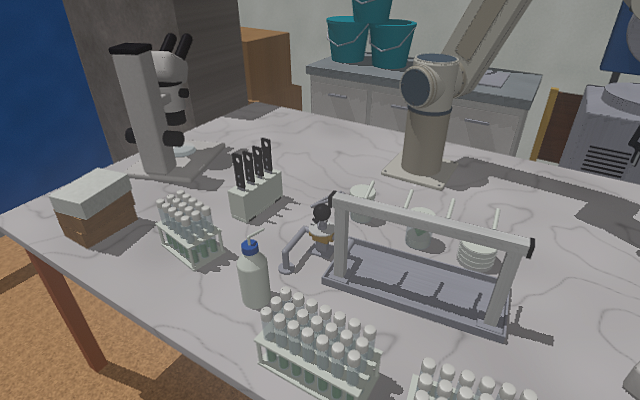

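View pics/top0.png

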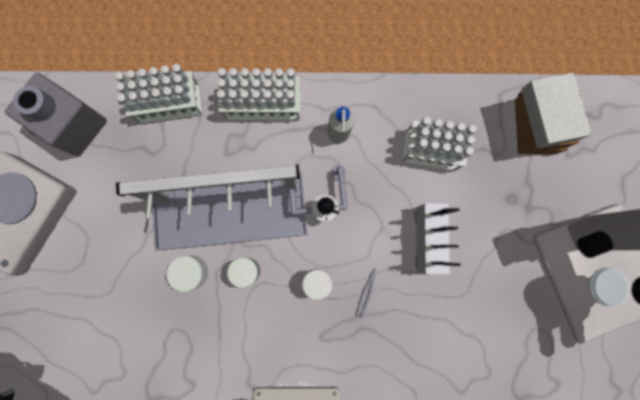

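View pics/wrist0.png

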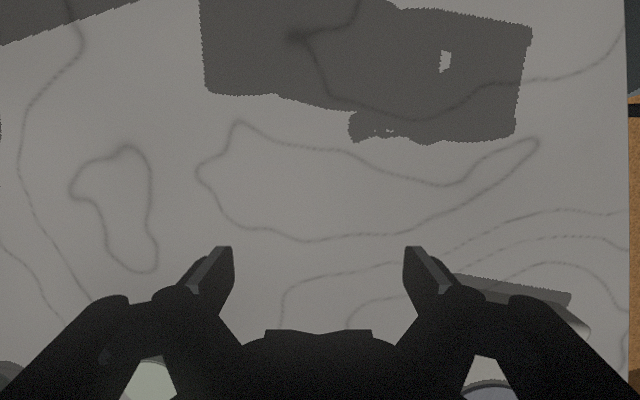

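The arm stands out of view to the left. Four spatulas are in the block (top ≈ (440,240)), the rack rail runs from (118,188) to (300,173), and the ball knob is at ≈ (326,207). Next I'll zoom in.

```bash
cat > h.py <<'E'
import numpy as np, cv2, json
from scipy.spatial.transform import Rotation as R
def grab(n,save=None):
    from cell import bot
    f=bot.grab_frame(n)
    if save: cv2.imwrite(f"pics/{save}.png",f["image"][:,:,::-1])
    f["K"]=np.array([[f["fx"],0,f["cx"]],[0,f["fy"],f["cy"]],[0,0,1.]]); f["D"]=np.array(f["distortion"],float); f["T"]=np.array(f["extrinsics"])
    return f
def ray(f,px):
    u=cv2.undistortPoints(np.array(px,float).reshape(-1,1,2),f["K"],f["D"]).reshape(-1,2)
    d=np.c_[u,np.ones(len(u))]@f["T"][:3,:3]; o=-f["T"][:3,:3].T@f["T"][:3,3]
    return o,d/np.linalg.norm(d,axis=1,keepdims=True)
def onz(f,px,z):
    o,d=ray(f,px); return o+d*((z-o[2])/d[:,2])[:,None]
def tri(f1,p1,f2,p2):
    o1,d1=ray(f1,p1);o2,d2=ray(f2,p2);out=[]
    for a,b in zip(d1,d2):
        A=np.c_[a,-b];t=np.linalg.lstsq(A,o2-o1,rcond=None)[0]
        P,Q=o1+a*t[0],o2+b*t[1]; out.append((*((P+Q)/2),np.linalg.norm(P-Q)))
    return np.array(out)
def proj(f,P):
    P=np.array(P,float).reshape(-1,3)
    return cv2.projectPoints(P,cv2.Rodrigues(f["T"][:3,:3])[0],f["T"][:3,3],f["K"],f["D"])[0].reshape(-1,2)
def crop(f,x0,y0,x1,y1,s,name):
    im=f["image"][y0:y1,x0:x1,::-1]
    cv2.imwrite(f"pics/{name}.png",cv2.resize(im,None,fx=s,fy=s,interpolation=cv2.INTER_CUBIC))
def tool():
    from cell import bot
    s=bot.sense(); return np.array(s["tcp_pos"]),R.from_rotvec(s["orientation"]),s
def move(P,Rt=None):
    """print translation cm & delta_rot for target pose"""
    p,r,s=tool()
    Rt=r if Rt is None else Rt
    print("trans cm",np.round(r.inv().apply(np.array(P)-p)/10,2),"drot",np.round((r.inv()*Rt).as_rotvec(),4))
E
python3 - <<'E'
from h import *
s=grab("scene");t=grab("top")
crop(s,220,120,380,240,5,"s1"); crop(t,280,150,480,290,4,"t1"); crop(t,100,150,310,260,3.8,"t2"); crop(s,310,170,550,340,3.3,"s2")
E
```

```text
(no output)
```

View pics/s1.png

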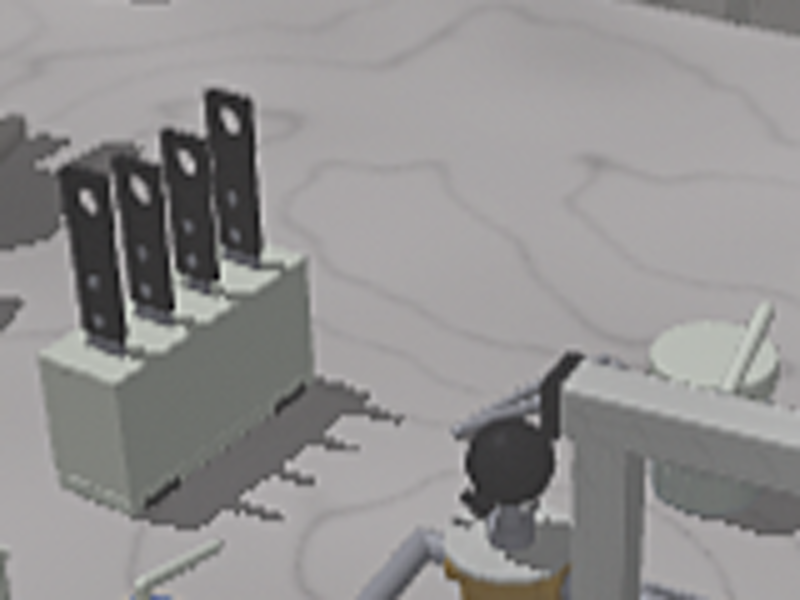

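View pics/t1.png

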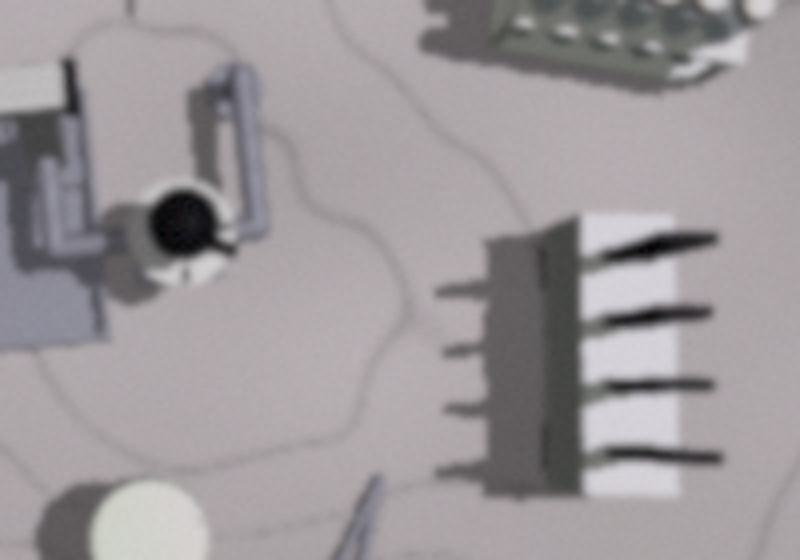

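View pics/t2.png

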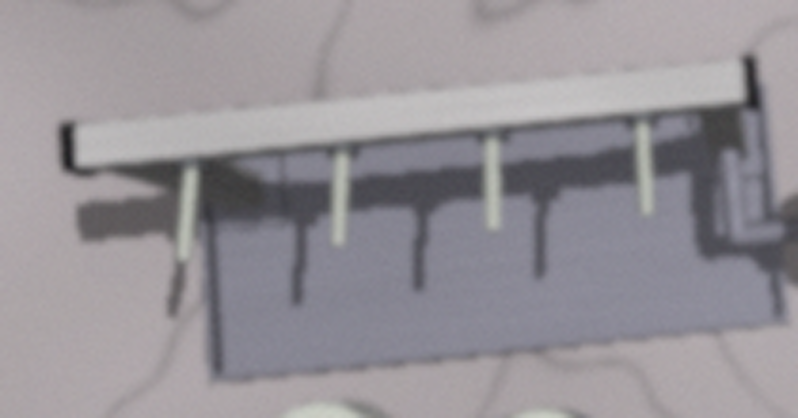

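View pics/s2.png

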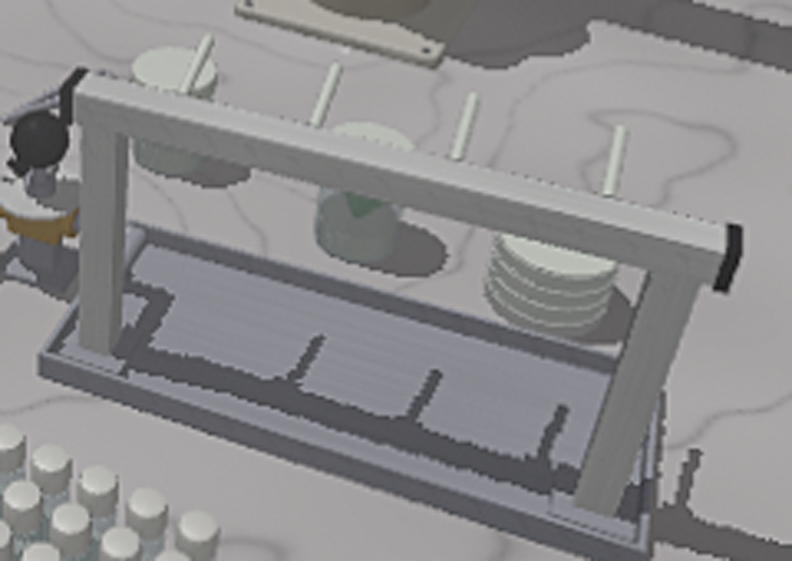

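```bash
cat > geo.py <<'E'
from h import *
def cr(pts,s,x0,y0): return (np.array(pts,float)+.5)/s-.5+[x0,y0]
E
python3 - <<'E'
from geo import *
np.set_printoptions(precision=1,suppress=True)
s=grab("scene");t=grab("top")
pt=cr([(648,213),(493,228),(339,243),(183,260)],3.8,100,150)
ps=cr([(207,38),(336,67),(472,96),(621,128)],3.3,310,170)
print("tri tips",tri(t,pt,s,ps)); print(onz(t,pt,236)); print(onz(s,ps,236))
print("rail top corners(top)",onz(t,cr([(745,58),(70,125),(750,103),(75,170)],3.8,100,150),228))
bt=cr([(185,222)],4,280,150); bs=cr([(510,461)],5,220,120)
print("ball",tri(t,bt,s,bs),onz(t,bt,121),onz(s,bs,121))
hs=cr([(88,201),(141,188),(186,162),(230,121)],5,220,120)
print("holes",onz(s,hs,185),onz(s,hs,175))
print("block top corners",onz(t,cr([(580,213),(678,213),(583,495),(680,495)],4,280,150),92))
print("handle tops from top", onz(t,cr([(717,237),(710,312),(713,384),(721,458)],4,280,150),200))
print("jars", onz(t,[(184,273)],60),onz(t,[(242,272),(317,285)],91), onz(t,[(343,113)],175))
print("pointer",onz(t,cr([(232,247)],4,280,150),81))
print("jar right edges", onz(t,[(184,256),(184,291)],60), onz(t,[(242,257),(242,287)],91))
E
```

```text
tri tips [[548.4  49.5 236.6   1.1]
 [539.8 134.9 236.5   1.5]
 [531.3 218.8 237.5   1.3]
 [521.7 303.9 237.8   1.9]]
[[548.7  49.1 236. ]
 [540.1 134.2 236. ]
 [531.7 218.6 236. ]
 [522.1 303.7 236. ]]
[[547.2  49.6 236. ]
 [538.6 135.3 236. ]
 [528.3 218.9 236. ]
 [517.9 304.7 236. ]]
rail top corners(top) [[637.7  -3.6 228. ]
 [598.4 374.  228. ]
 [611.9  -6.6 228. ]
 [572.9 369.7 228. ]]
ball [[562.6 -71.4 122.2   2.3]] [[563.3 -72.5 121. ]] [[560.7 -71.3 121. ]]
holes [[ 545.8 -345.6  185. ]
 [ 519.1 -331.4  185. ]
 [ 481.  -331.2  185. ]
 [ 424.7 -344.5  185. ]] [[ 531.3 -360.2  175. ]
 [ 504.  -345.6  175. ]
 [ 465.1 -345.5  175. ]
 [ 407.6 -359.1  175. ]]
block top corners [[ 572.8 -318.2   92. ]
 [ 572.9 -379.2   92. ]
 [ 400.7 -314.6   92. ]
 [ 400.6 -373.7   92. ]]
handle tops from top [[ 546.6 -362.   200. ]
 [ 505.4 -356.4  200. ]
 [ 466.2 -356.4  200. ]
 [ 426.4 -359.2  200. ]]
jars [[399.5 278.5  60. ]] [[403.7 129.2  91. ]
 [373.  -51.9  91. ]] [[ 772.4 -110.6  175. ]]
pointer [[ 552.3 -103.4   81. ]]
jar right edges [[441.4 280.1  60. ]
 [355.5 276.8  60. ]] [[439.7 130.   91. ]
 [368.1 128.4  91. ]]
```

Everything agrees. The peg tips triangulate to 236–238 mm and 85 mm apart, and the rack yaw is about 0.105 rad. The ball comes out at z = 122. The block row runs along world x, with the long spatulas outermost. I'll plan the first move to the ball.

```bash
cat >> geo.py <<'E'
np.set_printoptions(precision=3,suppress=True)
def down(psi): return R.from_matrix(np.array([[-np.sin(psi),np.cos(psi),0],[np.cos(psi),np.sin(psi),0],[0,0,-1.]]))  # columns transposed: symmetric
O=np.array([603.8,184.0]); YAW=0.105
def rk(x,y,z): # rack->world
    c,s_=np.cos(YAW),np.sin(YAW); return np.array([O[0]+c*x-s_*y,O[1]+s_*x+c*y,z])
def plan(*goals):
    p,r,s=tool(); print("tcp",p.round(1),"psi",round(float(np.arctan2(r.as_matrix()[1,1],r.as_matrix()[0,1])),3),"q",s["qpos"].round(2),"F",np.round(s["contact_force"],1),"w",round(s["grip_width"],3),"t",s["clock"])
    for P,psi in goals: move(P,down(psi))
E
python3 - <<'E'
from geo import *
w=grab("wrist");p,r,s=tool()
print("cam in tool", r.inv().apply(-w["T"][:3,:3].T@w["T"][:3,3]-p))
plan(((400,250,330),0.9),((562,-72,230),0.9),((562,-72,99),.9))
E
```

```text
cam in tool [  69.948    0.959 -142.417]
tcp [186.9 596.3 231.2] psi 1.267 q [ 1.25  0.42  1.63  0.    1.09 -0.02] F [-0.2 -0.3  0.5] w 1.001 t 0.4
trans cm [-30.69 -26.67  -9.87] drot [-0.     0.     0.367]
trans cm [-55.78 -52.55   0.13] drot [-0.     0.     0.367]
trans cm [-55.78 -52.55  13.23] drot [-0.     0.     0.367]
```

Run:
```python
from geo import *
plan(((400,250,330),1.5),((562,-72,230),2.0),((562,-72,99),2.0))
```

```text
tcp [186.9 596.3 231.2] psi 1.267 q [ 1.25  0.42  1.63  0.    1.09 -0.02] F [-0.2 -0.3  0.5] w 1.001 t 0.4
trans cm [-30.69 -26.67  -9.87] drot [-0.    -0.    -0.233]
trans cm [-55.78 -52.55   0.13] drot [-0.    -0.    -0.733]
trans cm [-55.78 -52.55  13.23] drot [-0.    -0.    -0.733]
```

Request:
play_rows:
  targets:
    - {"translation": [-4,-3,-5],"delta_rot": [0,0,0],"jaw": 1}
    - {"translation": [-8,-6,-9.5],"delta_rot": [0,0,-0.03],"jaw": 1}
    - {"translation": [-11,-9,-9.5],"delta_rot": [0,0,-0.06],"jaw": 1}
    - {"translation": [-14,-12,-9.5],"delta_rot": [0,0,-0.09],"jaw": 1}
    - {"translation": [-17,-15,-9.5],"delta_rot": [0,0,-0.12],"jaw": 1}
    - {"translation": [-20,-18,-9.5],"delta_rot": [0,0,-0.15],"jaw": 1}
    - {"translation": [-23,-20.5,-9.5],"delta_rot": [0,0,-0.18],"jaw": 1}
    - {"translation": [-26,-23,-9.5],"delta_rot": [0,0,-0.21],"jaw": 1}
    - {"translation": [-29,-25.5,-9.5],"delta_rot": [0,0,-0.24],"jaw": 1}
    - {"translation": [-30.5,-27,-9.5],"delta_rot": [0,0,-0.24],"jaw": 1}
    - {"translation": [-30.5,-27,-9.5],"delta_rot": [0,0,-0.24],"jaw": 1}

```text
clock: 1.32
tcp_pos: [398.6, 244.1, 326.6]
orientation: [0.103, 3.139, -0.001]
contact_force: [0.9, 0.2, 0.1]
grip_width: 1.002
```

Run:
```python
from geo import *
plan(((540,-72,300),2.0),((562,-72,230),2.0),((562,-72,99),2.0))
```

```text
tcp [398.6 244.1 326.6] psi 1.505 q [ 0.52  0.08  1.86 -0.    1.2  -0.98] F [0.9 0.2 0.1] w 1.002 t 1.3167
trans cm [-16.18 -30.62   2.71] drot [-0.001  0.001 -0.495]
trans cm [-18.37 -30.47   9.71] drot [-0.001  0.001 -0.495]
trans cm [-18.35 -30.46  22.81] drot [-0.001  0.001 -0.495]
```

Request:
play_rows:
  targets:
    - {"translation": [-1.8,-3.4,0],"delta_rot": [0,0,-0.05],"jaw": 1}
    - {"translation": [-3.6,-6.8,0],"delta_rot": [0,0,-0.11],"jaw": 1}
    - {"translation": [-5.4,-10.2,0],"delta_rot": [0,0,-0.17],"jaw": 1}
    - {"translation": [-7.2,-13.6,0],"delta_rot": [0,0,-0.23],"jaw": 1}
    - {"translation": [-9,-17,0],"delta_rot": [0,0,-0.3],"jaw": 1}
    - {"translation": [-10.8,-20.4,0],"delta_rot": [0,0,-0.36],"jaw": 1}
    - {"translation": [-12.6,-23.8,0],"delta_rot": [0,0,-0.42],"jaw": 1}
    - {"translation": [-14.4,-27.2,2],"delta_rot": [0,0,-0.48],"jaw": 1}
    - {"translation": [-16.5,-29.5,4],"delta_rot": [0,0,-0.495],"jaw": 1}
    - {"translation": [-18.4,-30.5,7],"delta_rot": [0,0,-0.495],"jaw": 1}
    - {"translation": [-18.4,-30.5,8.5],"delta_rot": [0,0,-0.495],"jaw": 1}
    - {"translation": [-18.4,-30.5,8.5],"delta_rot": [0,0,-0.495],"jaw": 1}

```text
clock: 2.32
tcp_pos: [560.5, -73.1, 238.1]
orientation: [0.665, -3.065, -0.002]
contact_force: [-1.0, 0.1, -0.3]
grip_width: 1.001
```

Run:
```python
from geo import *
plan(((562,-72,99),2.0))
grab("wrist","w1");grab("scene","sc1")
```

```text
tcp [560.5 -73.1 238.1] psi 1.998 q [-0.15  0.33  1.75 -0.    1.06 -2.15] F [-1.   0.1 -0.3] w 1.001 t 2.3167
trans cm [-0.25  0.01 13.91] drot [ 0.003 -0.005 -0.002]
```

View pics/w1.png

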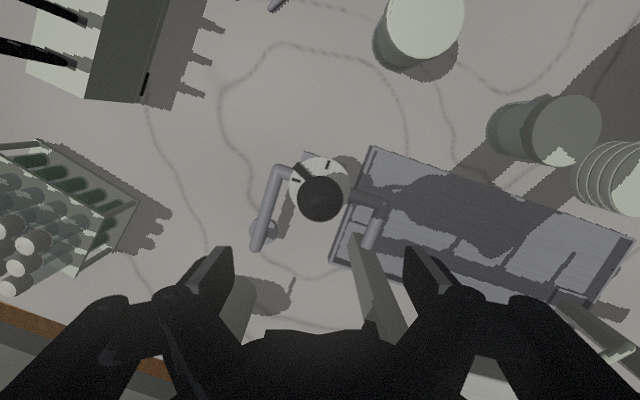

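View pics/sc1.png

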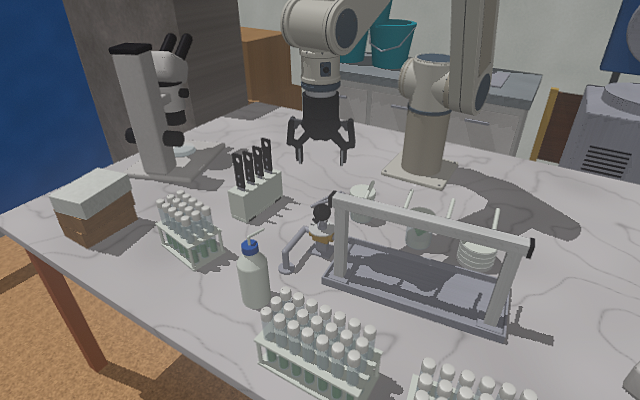

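The wrist view shows the ball at (320,198). The pointer at (300,170) is not yet at either end.

Run:
```python
from geo import *
w=grab("wrist");print(onz(w,[(320,198.5)],121),proj(grab("scene"),[tool()[0]]))
```

```text
[[563.984 -68.027 121.   ]] [[320.692 167.416]]
```

Request:
play_rows:
  targets:
    - {"translation": [-0.2,0,3],"delta_rot": [0,0,0],"jaw": 1}
    - {"translation": [-0.2,0,6],"delta_rot": [0,0,0],"jaw": 1}
    - {"translation": [-0.2,0,9],"delta_rot": [0,0,0],"jaw": 1}
    - {"translation": [-0.2,0,12],"delta_rot": [0,0,0],"jaw": 1}
    - {"translation": [-0.2,0,13.9],"delta_rot": [0,0,0],"jaw": 1}
    - {"translation": [-0.2,0,13.9],"delta_rot": [0,0,0],"jaw": 1}

```text
clock: 3.02
tcp_pos: [563.1, -70.4, 102.5]
orientation: [0.672, -3.068, 0.0]
contact_force: [-1.2, 0.4, -0.1]
grip_width: 0.999
```

Run:
```python
from geo import *
plan(((562,-72,99),2.0))
w=grab("wrist","w2")
```

```text
tcp [563.1 -70.4 102.5] psi 2.002 q [-0.14  0.52  1.84 -0.    0.79 -2.15] F [-1.2  0.4 -0.1] w 0.999 t 3.0167
trans cm [ 0.17 -0.1   0.35] drot [ 0.    -0.001  0.002]
```

View pics/w2.png

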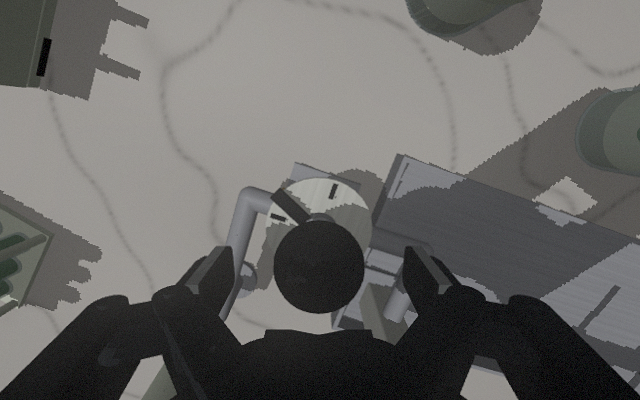

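The jaws straddle the ball at (318,265). The pointer at (290,205) is between the tick marks. Now I'll grip, then turn clockwise, which is +z in the tool frame.

Request:
play_rows:
  targets:
    - {"translation": [0.05,0,0.35],"delta_rot": [0,0,0],"jaw": 0.2}
    - {"translation": [0.05,0,0.35],"delta_rot": [0,0,0],"jaw": 0.2}
    - {"translation": [0.05,0,0.35],"delta_rot": [0,0,0],"jaw": 0.2}
    - {"translation": [0.05,0,0.35],"delta_rot": [0,0,0],"jaw": 0.2}
    - {"translation": [0.05,0,0.35],"delta_rot": [0,0,0],"jaw": 0.2}
    - {"translation": [0.05,0,0.35],"delta_rot": [0,0,0],"jaw": 0.2}
    - {"translation": [0.05,0,0.35],"delta_rot": [0,0,0],"jaw": 0.2}
    - {"translation": [0.05,0,0.35],"delta_rot": [0,0,0],"jaw": 0.2}
    - {"translation": [0.05,0,0.35],"delta_rot": [0,0,0],"jaw": 0.2}
    - {"translation": [0.05,0,0.35],"delta_rot": [0,0,0],"jaw": 0.2}
  force: 80

```text
clock: 3.9
tcp_pos: [564.5, -69.8, 103.1]
orientation: [-0.671, 3.066, -0.001]
contact_force: [-4.5, 7.5, 10.7]
grip_width: 0.485
```

The width of 0.485 (41 mm) and the upward force say the pads are about 8 mm above the ball's widest part. I'll regrip lower.

Request:
play_rows:
  targets:
    - {"translation": [0,0,0],"delta_rot": [0,0,0],"jaw": 0.8}
    - {"translation": [0,0,0],"delta_rot": [0,0,0],"jaw": 0.8}
    - {"translation": [0,0,0],"delta_rot": [0,0,0],"jaw": 0.8}
    - {"translation": [0,0,0.6],"delta_rot": [0,0,0],"jaw": 0.8}
    - {"translation": [0,0,1.2],"delta_rot": [0,0,0],"jaw": 0.8}
    - {"translation": [0,0,1.2],"delta_rot": [0,0,0],"jaw": 0.2}
    - {"translation": [0,0,1.2],"delta_rot": [0,0,0],"jaw": 0.2}
    - {"translation": [0,0,1.2],"delta_rot": [0,0,0],"jaw": 0.2}
    - {"translation": [0,0,1.2],"delta_rot": [0,0,0],"jaw": 0.2}
    - {"translation": [0,0,1.2],"delta_rot": [0,0,0],"jaw": 0.2}
    - {"translation": [0,0,1.2],"delta_rot": [0,0,0],"jaw": 0.2}
    - {"translation": [0,0,1.2],"delta_rot": [0,0,0],"jaw": 0.2}
  force: 80

```text
clock: 4.9
tcp_pos: [563.9, -69.8, 90.7]
orientation: [-0.671, 3.067, -0.0]
contact_force: [-1.0, -0.6, -3.7]
grip_width: 0.487
```

Request:
play_rows:
  targets:
    - {"translation": [0,0,0],"delta_rot": [0,0,0],"jaw": 0.8}
    - {"translation": [0,0,-0.5],"delta_rot": [0,0,0],"jaw": 0.8}
    - {"translation": [0,0,-0.5],"delta_rot": [0,0,0],"jaw": 0.8}
    - {"translation": [0,0,-0.5],"delta_rot": [0,0,0],"jaw": 0.2}
    - {"translation": [0,0,-0.5],"delta_rot": [0,0,0],"jaw": 0.2}
    - {"translation": [0,0,-0.5],"delta_rot": [0,0,0],"jaw": 0.2}
    - {"translation": [0,0,-0.5],"delta_rot": [0,0,0],"jaw": 0.2}
    - {"translation": [0,0,-0.5],"delta_rot": [0,0,0],"jaw": 0.2}
    - {"translation": [0,0,-0.5],"delta_rot": [0,0,0],"jaw": 0.2}
  force: 80

```text
clock: 5.65
tcp_pos: [564.3, -69.6, 96.7]
orientation: [-0.671, 3.066, -0.0]
contact_force: [-2.0, 0.9, 8.0]
grip_width: 0.484
```

Request:
play_rows:
  targets:
    - {"translation": [0,0,0],"delta_rot": [0,0,0.11],"jaw": 0.2}
    - {"translation": [0,0,0],"delta_rot": [0,0,0.22],"jaw": 0.2}
    - {"translation": [0,0,0],"delta_rot": [0,0,0.33],"jaw": 0.2}
    - {"translation": [0,0,0],"delta_rot": [0,0,0.44],"jaw": 0.2}
    - {"translation": [0,0,0],"delta_rot": [0,0,0.55],"jaw": 0.2}
    - {"translation": [0,0,0],"delta_rot": [0,0,0.66],"jaw": 0.2}
    - {"translation": [0,0,0],"delta_rot": [0,0,0.77],"jaw": 0.2}
    - {"translation": [0,0,0],"delta_rot": [0,0,0.88],"jaw": 0.2}
    - {"translation": [0,0,0],"delta_rot": [0,0,0.99],"jaw": 0.2}
    - {"translation": [0,0,0],"delta_rot": [0,0,1.1],"jaw": 0.2}
    - {"translation": [0,0,0],"delta_rot": [0,0,1.1],"jaw": 0.2}
  force: 80

```text
clock: 6.57
tcp_pos: [564.0, -72.2, 96.7]
orientation: [1.038, 2.962, -0.003]
contact_force: [-2.9, -14.3, 0.4]
grip_width: 0.477
```

Run:
```python
from geo import *
plan(((562,-72,99),.7))
w=grab("wrist","w3");print(tool()[2]["torque"])
```

```text
tcp [564.  -72.2  96.7] psi 0.897 q [-0.15  0.53  1.84 -0.    0.77 -1.04] F [ -2.9 -14.3   0.4] w 0.477 t 6.5667
trans cm [ 0.17 -0.11 -0.23] drot [-0.     0.004  0.197]
[-2.229  0.393 -0.175]
```

View pics/w3.png

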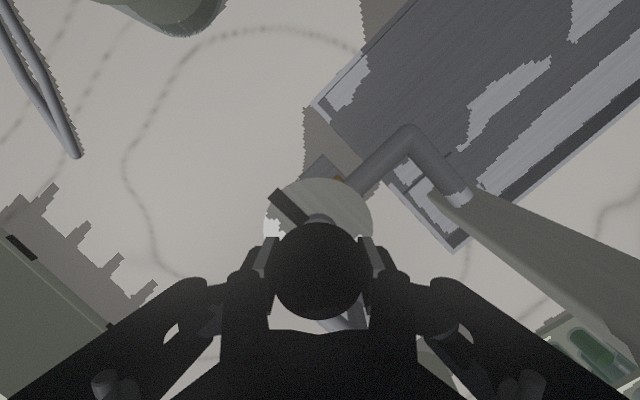

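The pointer at (287,205) turned with the tool and is now nearly across the pipe. I'll turn a bit more, to the stop.

Request:
play_rows:
  targets:
    - {"translation": [0,0,0],"delta_rot": [0,0,0.06],"jaw": 0.2}
    - {"translation": [0,0,0],"delta_rot": [0,0,0.12],"jaw": 0.2}
    - {"translation": [0,0,0],"delta_rot": [0,0,0.18],"jaw": 0.2}
    - {"translation": [0,0,0],"delta_rot": [0,0,0.24],"jaw": 0.2}
    - {"translation": [0,0,0],"delta_rot": [0,0,0.24],"jaw": 0.2}
    - {"translation": [0,0,0],"delta_rot": [0,0,0.24],"jaw": 0.2}

```text
clock: 7.12
tcp_pos: [563.6, -73.0, 96.9]
orientation: [1.375, 2.821, -0.005]
contact_force: [-3.3, -5.2, 2.7]
grip_width: 0.483
```

Run:
```python
from geo import *
plan(((562,-72,99),.7))
w=grab("wrist","w4");print(tool()[2]["torque"])
```

```text
tcp [563.6 -73.   96.9] psi 0.664 q [-0.15  0.53  1.84 -0.01  0.77 -0.81] F [-3.3 -5.2  2.7] w 0.483 t 7.1167
trans cm [ 0.18 -0.07 -0.21] drot [-0.002  0.005 -0.036]
[-1.017  0.56   0.931]
```

View pics/w4.png

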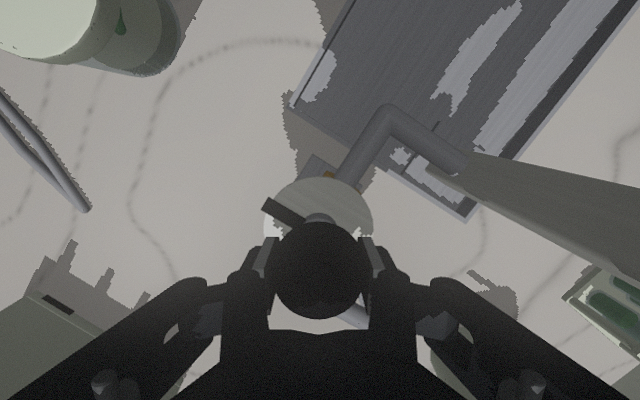

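The moment about z reached 0.93 N m and the pointer slipped relative to the jaws, so the valve is at its shut stop. I'll release, rise and check.

Request:
play_rows:
  targets:
    - {"translation": [0,0,0],"delta_rot": [0,0,0],"jaw": 1}
    - {"translation": [0,0,0],"delta_rot": [0,0,0],"jaw": 1}
    - {"translation": [0,0,0],"delta_rot": [0,0,0],"jaw": 1}
    - {"translation": [0,0,0],"delta_rot": [0,0,0],"jaw": 1}
    - {"translation": [0,0,-3],"delta_rot": [0,0,0],"jaw": 1}
    - {"translation": [0,0,-6],"delta_rot": [0,0,0],"jaw": 1}
    - {"translation": [0,0,-9],"delta_rot": [0,0,0],"jaw": 1}
    - {"translation": [0,0,-12.5],"delta_rot": [0,0,0],"jaw": 1}
    - {"translation": [0,0,-16],"delta_rot": [0,0,0],"jaw": 1}
    - {"translation": [0,0,-20],"delta_rot": [0,0,0],"jaw": 1}
    - {"translation": [0,0,-20],"delta_rot": [0,0,0],"jaw": 1}

```text
clock: 8.08
tcp_pos: [567.3, -72.5, 305.2]
orientation: [1.369, 2.81, 0.001]
contact_force: [1.2, -0.1, 0.5]
grip_width: 0.998
```

Run:
```python
from geo import *
w=grab("wrist","w5")
plan(((470,-250,300),1.57),((487,-300,300),1.57))
```

```text
tcp [565.9 -72.3 301.8] psi 0.664 q [-0.15  0.26  1.69 -0.    1.18 -0.81] F [ 0.1  0.4 -0.2] w 0.999 t 8.1333
trans cm [ -8.08 -18.51   0.17] drot [-0.     0.013 -0.906]
trans cm [-13.06 -20.25   0.22] drot [-0.     0.013 -0.906]
```

View pics/w5.png

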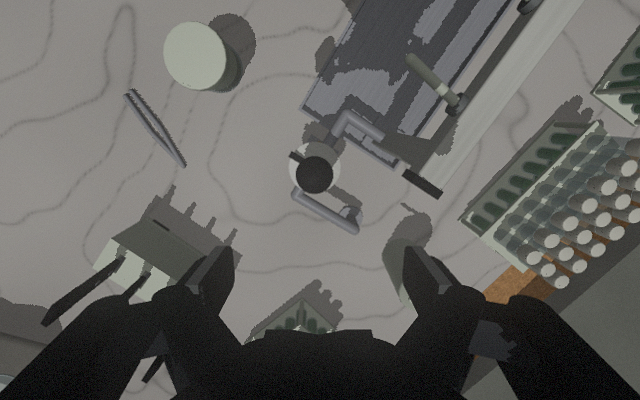

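Run:
```python
from geo import *
w=grab("wrist");crop(w,250,110,390,250,5,"w5c")
p=onz(w,[(291,154)],81)[0];b=onz(w,[(314,174)],121)[0]
d=(p-b)[:2];ex=np.array([np.cos(YAW),np.sin(YAW)]);ey=np.array([-ex[1],ex[0]])
print(p,b,np.arctan2(-d@ey,-d@ex))
```

```text
[524.265 -72.427  81.   ] [558.296 -68.316 121.   ] 0.015238242071557105
```

View pics/w5c.png

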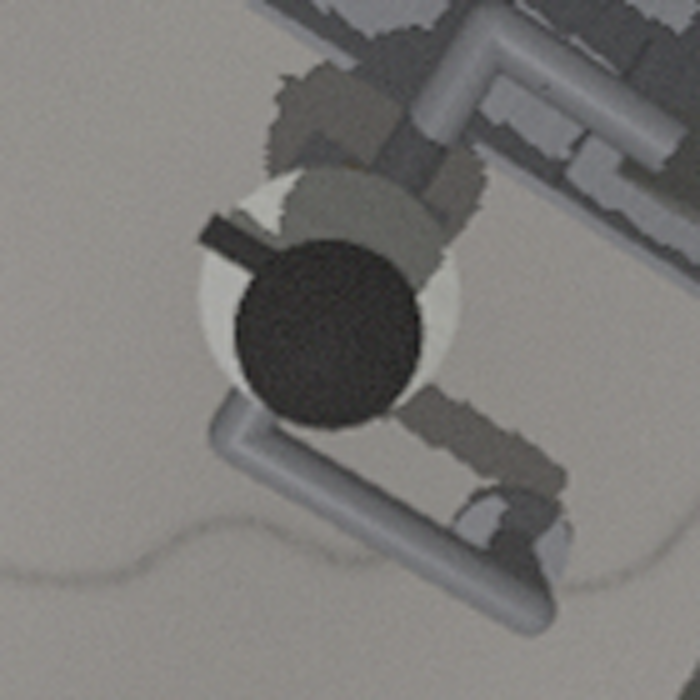

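The valve is shut: the pointer lies across the pipe at ≈0.015 rad. Now I'll go over to the block.

Request:
play_rows:
  targets:
    - {"translation": [-1,-2,-1],"delta_rot": [0,0,-0.09],"jaw": 0.7}
    - {"translation": [-2,-4,-2],"delta_rot": [0,0,-0.18],"jaw": 0.7}
    - {"translation": [-3,-6,-3],"delta_rot": [0,0,-0.27],"jaw": 0.7}
    - {"translation": [-4,-8,-3],"delta_rot": [0,0,-0.36],"jaw": 0.7}
    - {"translation": [-5,-10,-3],"delta_rot": [0,0,-0.45],"jaw": 0.7}
    - {"translation": [-6,-12,-3],"delta_rot": [0,0,-0.54],"jaw": 0.7}
    - {"translation": [-7,-14,-3],"delta_rot": [0,0,-0.63],"jaw": 0.7}
    - {"translation": [-7.5,-16,-3],"delta_rot": [0,0,-0.72],"jaw": 0.7}
    - {"translation": [-8,-17,-3],"delta_rot": [0,0,-0.81],"jaw": 0.7}
    - {"translation": [-8,-18.5,-3],"delta_rot": [0,0,-0.9],"jaw": 0.7}
    - {"translation": [-8,-18.5,-3],"delta_rot": [0,0,-0.9],"jaw": 0.7}

```text
clock: 9.1
tcp_pos: [465.6, -249.8, 327.4]
orientation: [0.007, 3.139, -0.006]
contact_force: [0.2, -0.1, -0.3]
grip_width: 0.701
```

Run:
```python
from geo import *
w=grab("wrist","w6");s=grab("scene");t=grab("top")
crop(s,220,120,380,240,5,"s6"); crop(t,400,190,480,290,6,"t6")
plan(((504,-346,280),1.57))
```

```text
tcp [ 467.7 -248.5  328.3] psi 1.562 q [-0.51  0.17  1.74 -0.    1.22 -2.07] F [ 1.   0.5 -0. ] w 0.698 t 9.25
trans cm [-3.7  -9.69  4.88] drot [-0.004  0.005 -0.008]
```

View pics/w6.png

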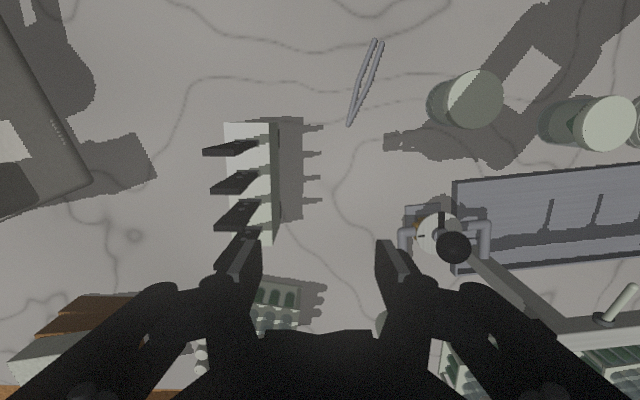

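View pics/s6.png

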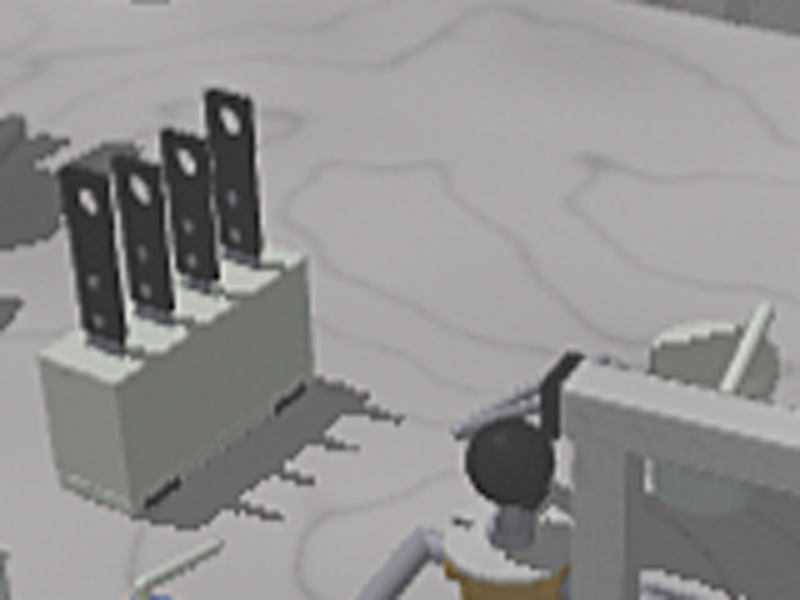

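View pics/t6.png

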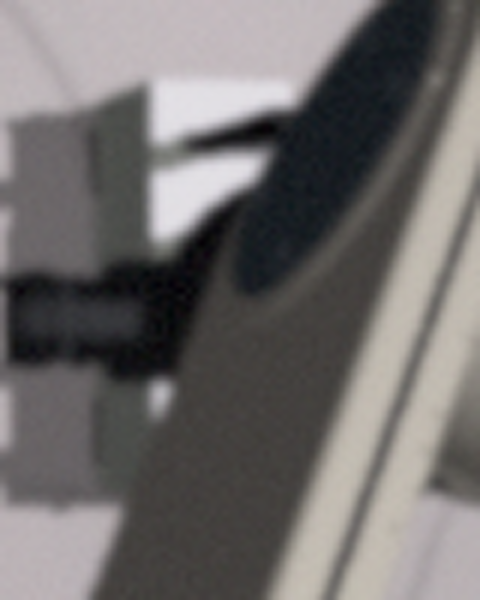

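The block hasn't moved. First I'll take the spatula nearest the robot, with its hole at about (425,-345,185).

Run:
```python
from geo import *
plan(((425,-345,235),1.55))
```

```text
tcp [ 467.7 -248.5  328.3] psi 1.562 q [-0.51  0.17  1.74 -0.    1.22 -2.07] F [ 1.   0.5 -0. ] w 0.698 t 9.25
trans cm [ 4.23 -9.65  9.34] drot [-0.004  0.005  0.012]
```

Request:
play_rows:
  targets:
    - {"translation": [1,-2,1.5],"delta_rot": [0,0,0],"jaw": 0.7}
    - {"translation": [2,-4,3],"delta_rot": [0,0,0],"jaw": 0.7}
    - {"translation": [3,-6,4.5],"delta_rot": [0,0,0],"jaw": 0.7}
    - {"translation": [4.2,-8,6],"delta_rot": [0,0,0],"jaw": 0.7}
    - {"translation": [4.2,-9.6,8],"delta_rot": [0,0,0],"jaw": 0.7}
    - {"translation": [4.2,-9.6,9.2],"delta_rot": [0,0,0.01],"jaw": 0.7}
    - {"translation": [4.2,-9.6,9.2],"delta_rot": [0,0,0.01],"jaw": 0.7}
    - {"translation": [4.2,-9.6,9.2],"delta_rot": [0,0,0.01],"jaw": 0.7}

```text
clock: 9.92
tcp_pos: [425.3, -343.7, 235.6]
orientation: [0.031, 3.138, -0.003]
contact_force: [0.4, 0.4, -0.0]
grip_width: 0.702
```

Run:
```python
from geo import *
plan(((425,-345,166),1.55))
w=grab("wrist","w7");print(proj(w,[(425,-345,202),(425,-345,185)]))
```

```text
tcp [ 425.3 -343.7  235.6] psi 1.551 q [-0.7   0.3   1.8   0.    1.03 -2.25] F [ 0.4  0.4 -0. ] w 0.702 t 9.9167
trans cm [ 0.05 -0.12  6.96] drot [-0.002  0.003  0.001]
[[314.58  228.433]
 [314.916 219.633]]
```

View pics/w7.png

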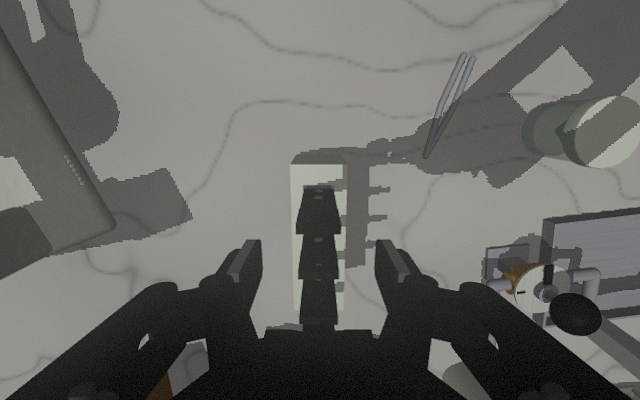

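The handle's top is at columns 297–341, rows ~228–233, centred between the fingers within ~2 mm. I'll descend and grip.

Request:
play_rows:
  targets:
    - {"translation": [0,0.1,2.5],"delta_rot": [0,0,0],"jaw": 0.7}
    - {"translation": [0,0.1,5],"delta_rot": [0,0,0],"jaw": 0.7}
    - {"translation": [0,0.1,7.2],"delta_rot": [0,0,0],"jaw": 0.7}
    - {"translation": [0,0.1,7.2],"delta_rot": [0,0,0],"jaw": 0.2}
    - {"translation": [0,0.1,7.2],"delta_rot": [0,0,0],"jaw": 0.2}
    - {"translation": [0,0.1,7.2],"delta_rot": [0,0,0],"jaw": 0.2}
    - {"translation": [0,0.1,7.2],"delta_rot": [0,0,0],"jaw": 0.2}
    - {"translation": [0,0.1,7.2],"delta_rot": [0,0,0],"jaw": 0.2}
    - {"translation": [0,0.1,7.2],"delta_rot": [0,0,0],"jaw": 0.2}
    - {"translation": [0,0.1,7.2],"delta_rot": [0,0,0],"jaw": 0.2}
    - {"translation": [0,0.1,7.2],"delta_rot": [0,0,0],"jaw": 0.2}
  force: 40

```text
clock: 10.88
tcp_pos: [426.9, -343.8, 165.8]
orientation: [0.03, 3.135, -0.007]
contact_force: [0.0, 0.6, 7.3]
grip_width: 0.342
```

Request:
play_rows:
  targets:
    - {"translation": [0,0,-1.5],"delta_rot": [0,0,0],"jaw": 0.2}
    - {"translation": [0,0,-3],"delta_rot": [0,0,0],"jaw": 0.2}
    - {"translation": [0,0,-4.5],"delta_rot": [0,0,0],"jaw": 0.2}
    - {"translation": [0,0,-6],"delta_rot": [0,0,0],"jaw": 0.2}
    - {"translation": [0,0,-7.5],"delta_rot": [0,0,0],"jaw": 0.2}
    - {"translation": [0,0,-9],"delta_rot": [0,0,0],"jaw": 0.2}
    - {"translation": [0,0,-11],"delta_rot": [0,0,0],"jaw": 0.2}
    - {"translation": [0,0,-13],"delta_rot": [0,0,0],"jaw": 0.2}
    - {"translation": [0,0,-15],"delta_rot": [0,0,0],"jaw": 0.2}
    - {"translation": [0,0,-16.5],"delta_rot": [0,0,0],"jaw": 0.2}
    - {"translation": [0,0,-17],"delta_rot": [0,0,0],"jaw": 0.2}
    - {"translation": [0,0,-17],"delta_rot": [0,0,0],"jaw": 0.2}

```text
clock: 11.88
tcp_pos: [426.2, -343.3, 337.2]
orientation: [0.03, 3.133, -0.01]
contact_force: [0.2, -0.6, -0.1]
grip_width: 0.344
```

Run:
```python
from geo import *
plan((rk(-115,127.5,320),1.57+YAW))
w=grab("wrist","w8");s=grab("scene","s8");crop(s,180,60,380,220,4,"s8")
```

```text
tcp [ 426.2 -343.3  337.2] psi 1.552 q [-0.7   0.19  1.7   0.    1.24 -2.25] F [ 0.2 -0.6 -0.1] w 0.344 t 11.8833
trans cm [-3.75 64.3   1.33] drot [-0.007  0.008 -0.123]
```

View pics/w8.png

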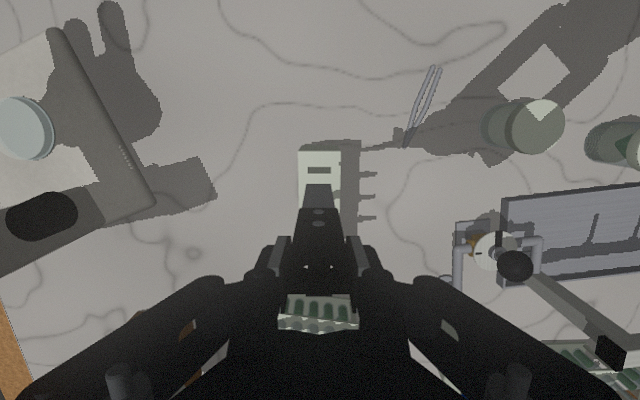

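View pics/s8.png

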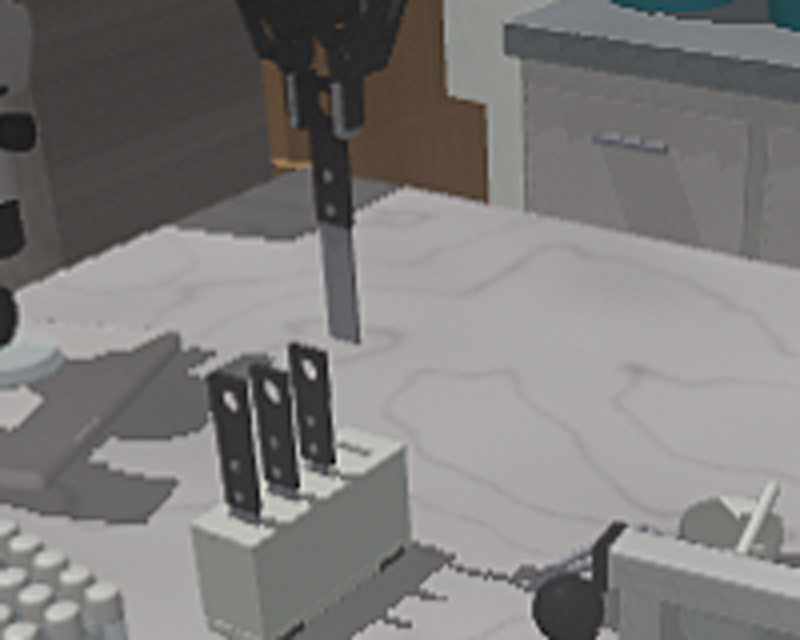

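Spatula a is out and hangs plumb; the square blade end is at scene crop (345,340). I'll check the hole height from the blade end and then carry it to peg 4.

Run:
```python
from geo import *
s=grab("scene");o,d=ray(s,cr([(345,340)],4,180,60));d=d[0]
k=(427-o[0])/d[0];print(o+k*d, "expected z",337.2+19-173)
```

```text
[ 427.    -341.854  183.893] expected z 183.2
```

Request:
play_rows:
  targets:
    - {"translation": [-0.2,1.5,0],"delta_rot": [0,0,0],"jaw": 0.2}
    - {"translation": [-0.4,4,0],"delta_rot": [0,0,-0.01],"jaw": 0.2}
    - {"translation": [-0.6,7,0],"delta_rot": [0,0,-0.02],"jaw": 0.2}
    - {"translation": [-0.8,10,0],"delta_rot": [0,0,-0.03],"jaw": 0.2}
    - {"translation": [-1,13,0],"delta_rot": [0,0,-0.04],"jaw": 0.2}
    - {"translation": [-1.2,16,0],"delta_rot": [0,0,-0.05],"jaw": 0.2}
    - {"translation": [-1.4,19,0],"delta_rot": [0,0,-0.06],"jaw": 0.2}
    - {"translation": [-1.6,22,0],"delta_rot": [0,0,-0.07],"jaw": 0.2}
    - {"translation": [-1.8,25,0],"delta_rot": [0,0,-0.08],"jaw": 0.2}
    - {"translation": [-2,28,0],"delta_rot": [0,0,-0.09],"jaw": 0.2}
    - {"translation": [-2.2,31,0],"delta_rot": [0,0,-0.1],"jaw": 0.2}
    - {"translation": [-2.4,34,0],"delta_rot": [0,0,-0.12],"jaw": 0.2}

```text
clock: 13.03
tcp_pos: [454.6, -1.0, 332.5]
orientation: [-0.159, 3.135, -0.005]
contact_force: [0.5, 0.0, -0.3]
grip_width: 0.343
```

Run:
```python
from geo import *
plan((rk(-115,127.5,320),1.57+YAW))
```

```text
tcp [454.6  -1.  332.5] psi 1.672 q [-0.03  0.05  1.88 -0.    1.21 -1.7 ] F [ 0.5  0.  -0.3] w 0.343 t 13.0333
trans cm [-5.17 29.6   1.15] drot [-0.004  0.003 -0.003]
```

Request:
play_rows:
  targets:
    - {"translation": [-0.5,3,0],"delta_rot": [0,0,0],"jaw": 0.2}
    - {"translation": [-1,6,0],"delta_rot": [0,0,0],"jaw": 0.2}
    - {"translation": [-1.5,9,0],"delta_rot": [0,0,0],"jaw": 0.2}
    - {"translation": [-2,12,0],"delta_rot": [0,0,0],"jaw": 0.2}
    - {"translation": [-2.5,15,0],"delta_rot": [0,0,0],"jaw": 0.2}
    - {"translation": [-3,18,0],"delta_rot": [0,0,0],"jaw": 0.2}
    - {"translation": [-3.5,21,0],"delta_rot": [0,0,0],"jaw": 0.2}
    - {"translation": [-4,24,0],"delta_rot": [0,0,0],"jaw": 0.2}
    - {"translation": [-4.6,27,0.5],"delta_rot": [0,0,0],"jaw": 0.2}
    - {"translation": [-5.2,29.6,1],"delta_rot": [0,0,0],"jaw": 0.2}
    - {"translation": [-5.2,29.6,1.1],"delta_rot": [0,0,0],"jaw": 0.2}
    - {"translation": [-5.2,29.6,1.1],"delta_rot": [0,0,0],"jaw": 0.2}

```text
clock: 14.03
tcp_pos: [474.9, 299.8, 318.6]
orientation: [0.163, -3.137, 0.008]
contact_force: [0.9, -0.5, -0.5]
grip_width: 0.343
```

Run:
```python
from geo import *
plan((rk(-115,127.5,250),1.57+YAW),(rk(-90,127.5,244-19),1.57+YAW))
grab("wrist","w9");s=grab("scene","s9")
```

```text
tcp [474.9 299.8 318.6] psi 1.675 q [ 0.54  0.24  1.68 -0.    1.22 -1.13] F [ 0.9 -0.5 -0.5] w 0.343 t 14.0333
trans cm [-0.11 -0.08  6.86] drot [-0.005 -0.    -0.   ]
trans cm [-2.61 -0.07  9.36] drot [-0.005 -0.    -0.   ]
```

View pics/w9.png

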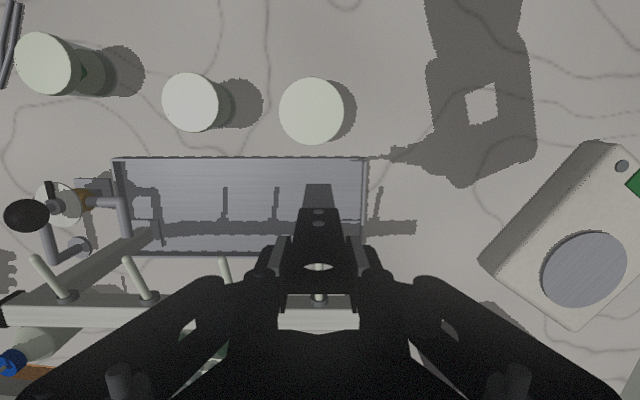

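View pics/s9.png

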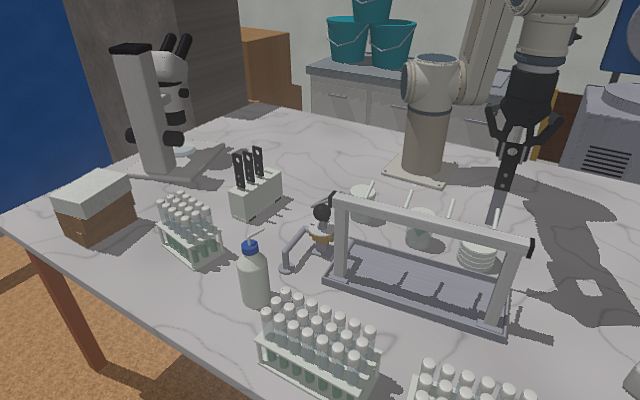

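In the wrist view the hole (318,267) and peg 4's tip just behind (318,295) are in line. I'll lower to the tip's height in front of the peg.

Request:
play_rows:
  targets:
    - {"translation": [-0.1,-0.1,2],"delta_rot": [0,0,0],"jaw": 0.2}
    - {"translation": [-0.1,-0.1,4],"delta_rot": [0,0,0],"jaw": 0.2}
    - {"translation": [-0.1,-0.1,6],"delta_rot": [0,0,0],"jaw": 0.2}
    - {"translation": [-0.5,-0.1,8],"delta_rot": [0,0,0],"jaw": 0.2}
    - {"translation": [-1.5,-0.1,9.3],"delta_rot": [0,0,0],"jaw": 0.2}
    - {"translation": [-2.2,-0.1,9.5],"delta_rot": [0,0,0],"jaw": 0.2}
    - {"translation": [-2.2,-0.1,9.5],"delta_rot": [0,0,0],"jaw": 0.2}
    - {"translation": [-2.2,-0.1,9.5],"delta_rot": [0,0,0],"jaw": 0.2}

```text
clock: 14.8
tcp_pos: [498.1, 298.7, 225.5]
orientation: [-0.158, 3.136, -0.007]
contact_force: [-0.6, 0.2, -0.4]
grip_width: 0.342
```

Run:
```python
from geo import *
h=lambda x: 236-(x+68.9)*np.tan(np.radians(20))
for x in (-90,-70,-50,-38): plan((rk(x,127.5,h(x)-19.2),1.57+YAW)) 
w=grab("wrist");crop(w,240,200,400,320,5,"w10")
p,r,_=tool();print(proj(w,[p+[0,0,19.2],rk(-68.9,127.5,236)]))
s=grab("scene");crop(s,440,150,560,240,6,"s10");print(proj(s,[p+[0,0,19.2],rk(-68.9,127.5,236)]))
```

```text
tcp [498.1 298.7 225.5] psi 1.671 q [ 0.52  0.37  1.73 -0.01  1.04 -1.15] F [-0.6  0.2 -0.4] w 0.342 t 14.8
trans cm [-0.3   0.24  0.1 ] drot [-0.004  0.002 -0.004]
tcp [498.1 298.7 225.5] psi 1.671 q [ 0.52  0.37  1.73 -0.01  1.04 -1.15] F [-0.6  0.2 -0.4] w 0.342 t 14.8
trans cm [-2.3   0.25  0.83] drot [-0.004  0.002 -0.004]
tcp [498.1 298.7 225.5] psi 1.671 q [ 0.52  0.37  1.73 -0.01  1.04 -1.15] F [-0.6  0.2 -0.4] w 0.342 t 14.8
trans cm [-4.3   0.26  1.56] drot [-0.004  0.002 -0.004]
tcp [498.1 298.7 225.5] psi 1.671 q [ 0.52  0.37  1.73 -0.01  1.04 -1.15] F [-0.6  0.2 -0.4] w 0.342 t 14.8
trans cm [-5.5   0.27  2.  ] drot [-0.004  0.002 -0.004]
[[316.018 269.379]
 [320.528 301.379]]
[[497.738 199.029]
 [496.873 209.277]]
```

View pics/w10.png

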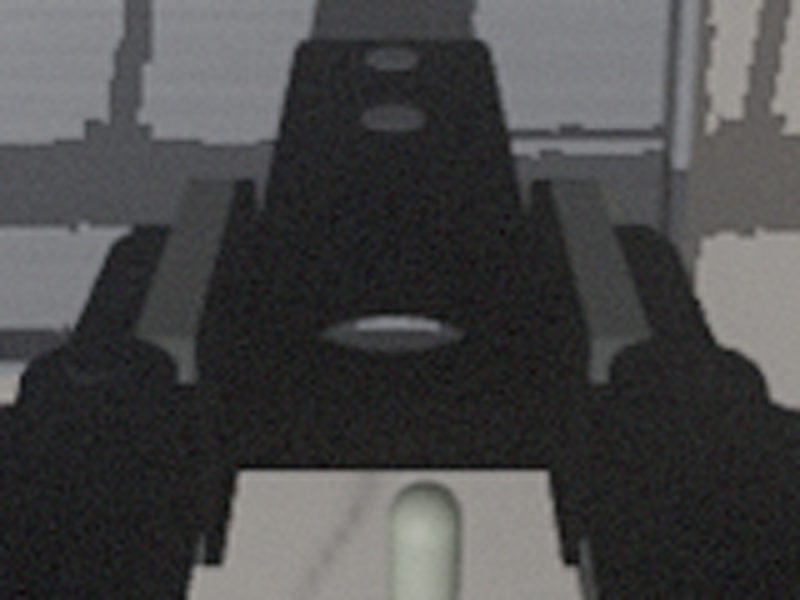

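View pics/s10.png

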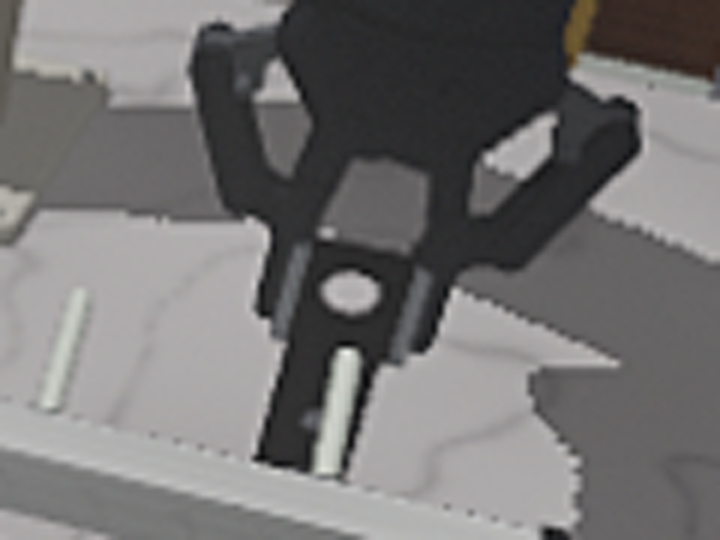

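The wrist shows the hole (318.6,266) and peg tip (325,299), so the peg is 2.5–3.5 mm to tool +y, in line with the plan's +2.4 mm. Now I'll slide on along the slope.

Request:
play_rows:
  targets:
    - {"translation": [-0.3,0.3,0.1],"delta_rot": [0,0,0],"jaw": 0.2}
    - {"translation": [-0.3,0.3,0.1],"delta_rot": [0,0,0],"jaw": 0.2}
    - {"translation": [-1,0.3,0.35],"delta_rot": [0,0,0],"jaw": 0.2}
    - {"translation": [-1.7,0.3,0.6],"delta_rot": [0,0,0],"jaw": 0.2}
    - {"translation": [-2.4,0.3,0.85],"delta_rot": [0,0,0],"jaw": 0.2}
    - {"translation": [-3.1,0.3,1.1],"delta_rot": [0,0,0],"jaw": 0.2}
    - {"translation": [-3.8,0.3,1.36],"delta_rot": [0,0,0],"jaw": 0.2}
    - {"translation": [-4.5,0.3,1.62],"delta_rot": [0,0,0],"jaw": 0.2}
    - {"translation": [-5.2,0.3,1.87],"delta_rot": [0,0,0],"jaw": 0.2}
    - {"translation": [-5.5,0.3,2.0],"delta_rot": [0,0,0],"jaw": 0.2}
    - {"translation": [-5.5,0.3,2.0],"delta_rot": [0,0,0],"jaw": 0.2}

```text
clock: 15.82
tcp_pos: [553.0, 307.4, 205.4]
orientation: [-0.158, 3.135, -0.006]
contact_force: [-0.1, -0.4, -0.5]
grip_width: 0.338
```

Run:
```python
from geo import *
plan()
w=grab("wrist");crop(w,240,200,400,320,5,"w11")
s=grab("scene");crop(s,440,150,560,240,6,"s11")
```

```text
tcp [553.  307.4 205.4] psi 1.672 q [ 0.49  0.46  1.63 -0.01  1.05 -1.18] F [-0.1 -0.4 -0.5] w 0.338 t 15.8167
```

View pics/w11.png

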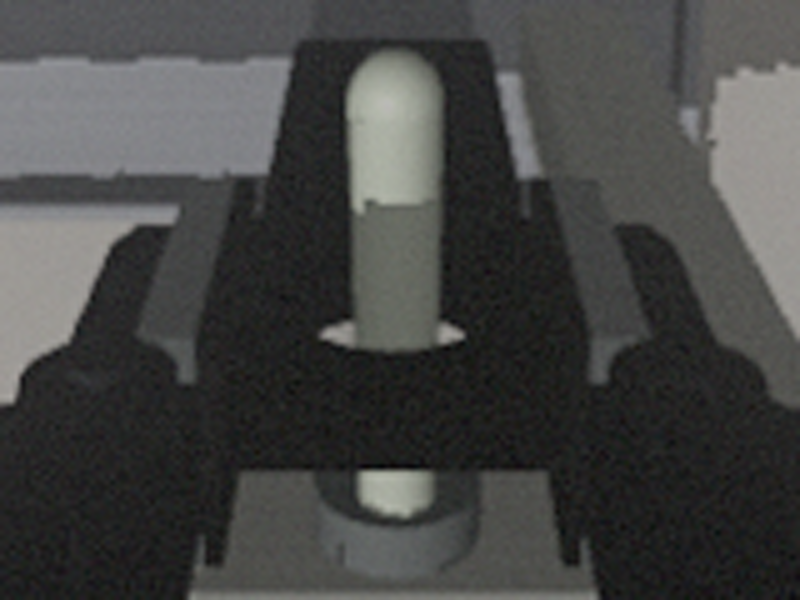

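View pics/s11.png

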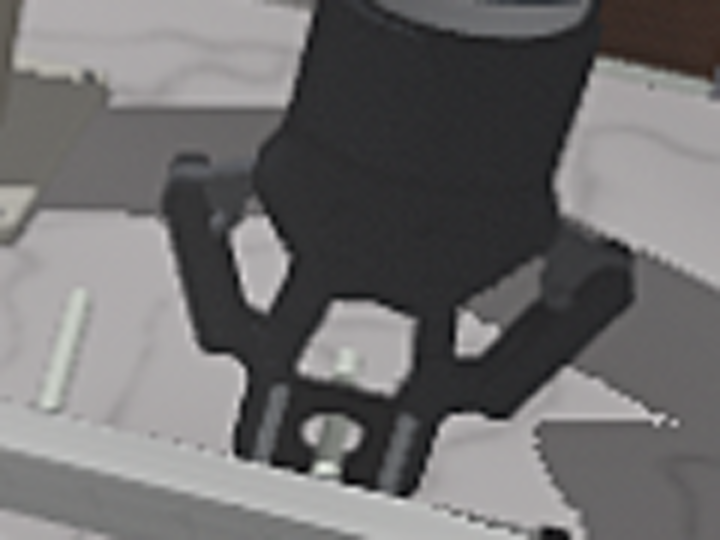

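The peg passes centrally through the hole. I'll lower onto the peg, release and rise.

Request:
play_rows:
  targets:
    - {"translation": [0,0,0.2],"delta_rot": [0,0,0],"jaw": 0.2}
    - {"translation": [0,0,0.4],"delta_rot": [0,0,0],"jaw": 0.2}
    - {"translation": [0,0,0.4],"delta_rot": [0,0,0],"jaw": 0.75}
    - {"translation": [0,0,0.4],"delta_rot": [0,0,0],"jaw": 0.75}
    - {"translation": [0,0,0.4],"delta_rot": [0,0,0],"jaw": 0.75}
    - {"translation": [0,0,0.4],"delta_rot": [0,0,0],"jaw": 0.75}
    - {"translation": [0,0,0.4],"delta_rot": [0,0,0],"jaw": 0.75}
    - {"translation": [0,0,-2],"delta_rot": [0,0,0],"jaw": 0.75}
    - {"translation": [0,0,-4],"delta_rot": [0,0,0],"jaw": 0.75}
    - {"translation": [0,0,-7],"delta_rot": [0,0,0],"jaw": 0.75}
    - {"translation": [0,0,-10],"delta_rot": [0,0,0],"jaw": 0.75}
    - {"translation": [0,0,-10],"delta_rot": [0,0,0],"jaw": 0.75}

```text
clock: 16.92
tcp_pos: [554.7, 309.3, 312.5]
orientation: [-0.158, 3.126, 0.001]
contact_force: [1.3, -0.2, 0.1]
grip_width: 0.749
```

Run:
```python
from geo import *
plan(((466,-346,330),1.55))
w=grab("wrist","w12")
s=grab("scene");crop(s,180,120,560,360,2.1,"s12")
```

```text
tcp [554.7 309.3 312.5] psi 1.672 q [ 0.49  0.36  1.54 -0.    1.24 -1.18] F [ 1.3 -0.2  0.1] w 0.749 t 16.9167
trans cm [ 15.42 -64.3   -1.91] drot [0.001 0.011 0.122]
```

View pics/w12.png

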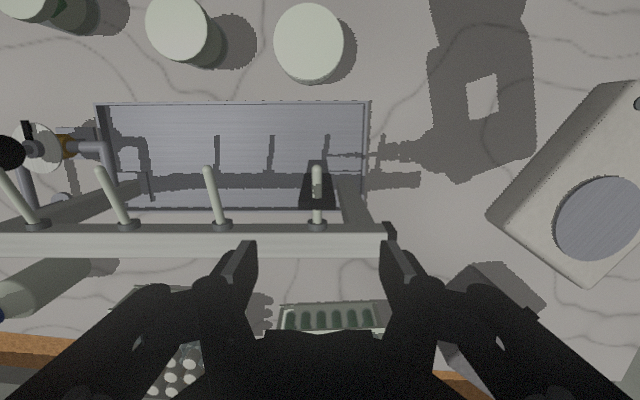

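View pics/s12.png

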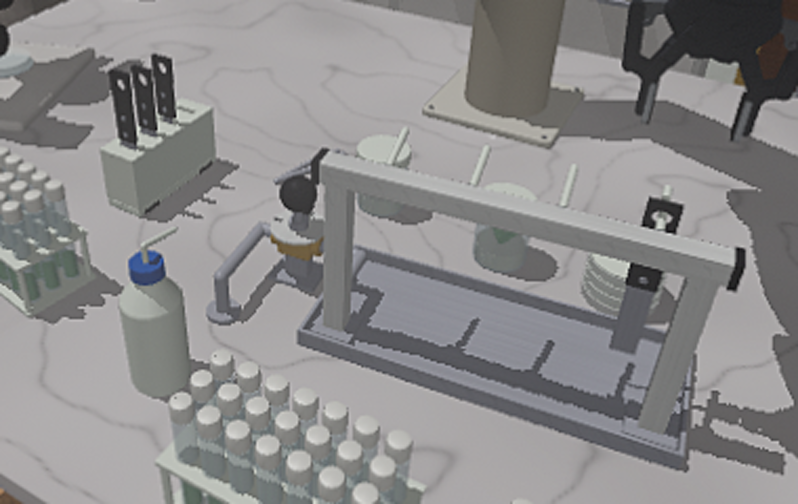

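Spatula a hangs on peg 4 and the block is unchanged. Back for the next one.

Request:
play_rows:
  targets:
    - {"translation": [3,-3,-0.5],"delta_rot": [0,0,0],"jaw": 0.7}
    - {"translation": [6,-6.5,-1],"delta_rot": [0,0,0],"jaw": 0.7}
    - {"translation": [9,-10,-1.5],"delta_rot": [0,0,0],"jaw": 0.7}
    - {"translation": [11,-13.5,-2],"delta_rot": [0,0,0.01],"jaw": 0.7}
    - {"translation": [12,-17,-2],"delta_rot": [0,0,0.02],"jaw": 0.7}
    - {"translation": [13,-20.5,-2],"delta_rot": [0,0,0.03],"jaw": 0.7}
    - {"translation": [14,-24,-2],"delta_rot": [0,0,0.04],"jaw": 0.7}
    - {"translation": [15,-27.5,-2],"delta_rot": [0,0,0.05],"jaw": 0.7}
    - {"translation": [15.4,-31,-2],"delta_rot": [0,0,0.06],"jaw": 0.7}
    - {"translation": [15.4,-34.5,-2],"delta_rot": [0,0,0.08],"jaw": 0.7}
    - {"translation": [15.4,-38,-2],"delta_rot": [0,0,0.1],"jaw": 0.7}
    - {"translation": [15.4,-41.5,-2],"delta_rot": [0,0,0.12],"jaw": 0.7}

```text
clock: 18.02
tcp_pos: [440.1, -121.8, 326.5]
orientation: [0.031, 3.139, -0.003]
contact_force: [0.9, 0.1, -0.3]
grip_width: 0.696
```

Run:
```python
from geo import *
plan(((466,-346,235),1.55))
s=grab("scene");crop(s,220,120,320,240,5,"s13")
t=grab("top");crop(t,400,190,480,290,6,"t13")
```

```text
tcp [ 440.1 -121.8  326.5] psi 1.551 q [-0.3   0.06  1.88 -0.    1.2  -1.85] F [ 0.9  0.1 -0.3] w 0.696 t 18.0167
trans cm [ -3.01 -22.35   9.2 ] drot [-0.002  0.003  0.001]
```

View pics/s13.png

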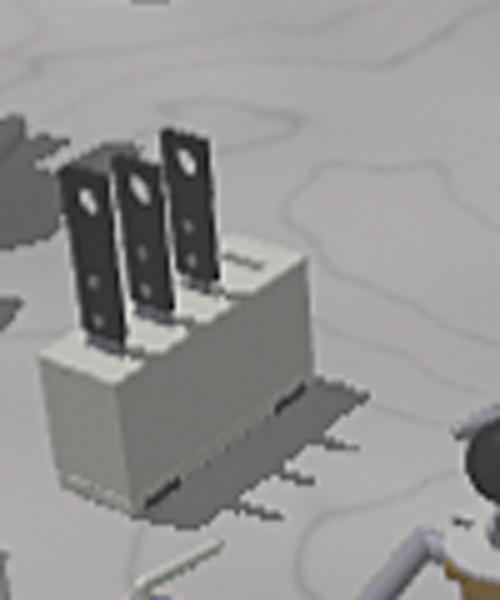

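View pics/t13.png

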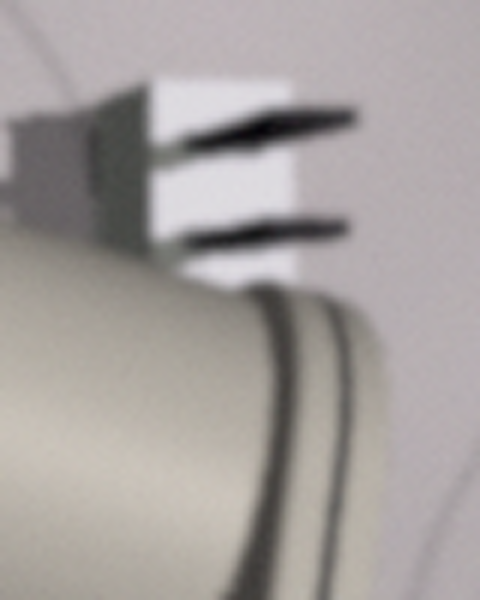

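Unchanged: hole 3 is still at crop (186,162).

Request:
play_rows:
  targets:
    - {"translation": [-0.5,-3.5,0.5],"delta_rot": [0,0,0],"jaw": 0.7}
    - {"translation": [-1,-7,1.5],"delta_rot": [0,0,0],"jaw": 0.7}
    - {"translation": [-1.5,-10.5,2.5],"delta_rot": [0,0,0],"jaw": 0.7}
    - {"translation": [-2,-14,4],"delta_rot": [0,0,0],"jaw": 0.7}
    - {"translation": [-2.5,-17,5.5],"delta_rot": [0,0,0],"jaw": 0.7}
    - {"translation": [-2.9,-20,7],"delta_rot": [0,0,0],"jaw": 0.7}
    - {"translation": [-2.9,-22.3,8.5],"delta_rot": [0,0,0],"jaw": 0.7}
    - {"translation": [-2.9,-22.3,9.2],"delta_rot": [0,0,0],"jaw": 0.7}
    - {"translation": [-2.9,-22.3,9.2],"delta_rot": [0,0,0],"jaw": 0.7}
    - {"translation": [-2.9,-22.3,9.2],"delta_rot": [0,0,0],"jaw": 0.7}

```text
clock: 18.95
tcp_pos: [464.0, -346.4, 233.9]
orientation: [0.038, 3.141, -0.001]
contact_force: [0.2, -0.2, -0.3]
grip_width: 0.703
```

Run:
```python
from geo import *
plan(((465.5,-346,156),1.55))
w=grab("wrist","w14");print(proj(w,[(465.5,-346,192),(469,-331,192),(469,-361,192)]))
```

```text
tcp [ 464.  -346.4  233.9] psi 1.547 q [-0.66  0.35  1.73 -0.    1.06 -2.21] F [ 0.2 -0.2 -0.3] w 0.703 t 18.95
trans cm [-0.14  0.05  7.79] drot [-0.001  0.001 -0.003]
[[317.274 226.552]
 [339.076 230.8  ]
 [295.752 231.764]]
```

View pics/w14.png

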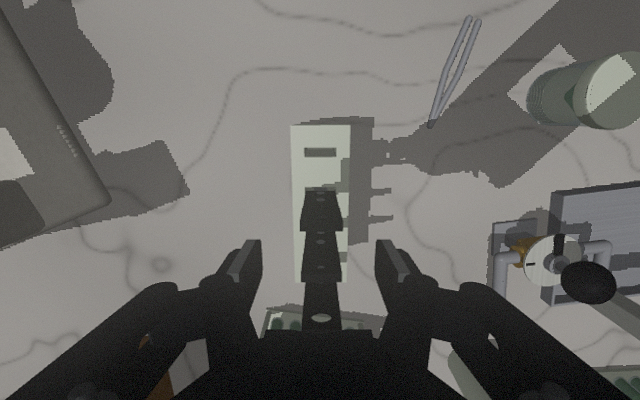

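The handle edges at columns 299–343, row 231 fit the prediction. I'll descend and grip.

Request:
play_rows:
  targets:
    - {"translation": [-0.1,0.1,2.6],"delta_rot": [0,0,0],"jaw": 0.7}
    - {"translation": [-0.1,0.1,5.2],"delta_rot": [0,0,0],"jaw": 0.7}
    - {"translation": [-0.1,0.1,7.8],"delta_rot": [0,0,0],"jaw": 0.7}
    - {"translation": [-0.1,0.1,7.8],"delta_rot": [0,0,0],"jaw": 0.2}
    - {"translation": [-0.1,0.1,7.8],"delta_rot": [0,0,0],"jaw": 0.2}
    - {"translation": [-0.1,0.1,7.8],"delta_rot": [0,0,0],"jaw": 0.2}
    - {"translation": [-0.1,0.1,7.8],"delta_rot": [0,0,0],"jaw": 0.2}
    - {"translation": [-0.1,0.1,7.8],"delta_rot": [0,0,0],"jaw": 0.2}
    - {"translation": [-0.1,0.1,7.8],"delta_rot": [0,0,0],"jaw": 0.2}
    - {"translation": [-0.1,0.1,7.8],"delta_rot": [0,0,0],"jaw": 0.2}
    - {"translation": [-0.1,0.1,7.8],"delta_rot": [0,0,0],"jaw": 0.2}
  force: 40

```text
clock: 19.92
tcp_pos: [466.4, -346.2, 158.2]
orientation: [0.037, 3.137, -0.005]
contact_force: [-1.3, 0.6, 6.1]
grip_width: 0.344
```

Request:
play_rows:
  targets:
    - {"translation": [0,0,-1.5],"delta_rot": [0,0,0],"jaw": 0.2}
    - {"translation": [0,0,-3],"delta_rot": [0,0,0],"jaw": 0.2}
    - {"translation": [0,0,-4.5],"delta_rot": [0,0,0],"jaw": 0.2}
    - {"translation": [0,0,-6],"delta_rot": [0,0,0],"jaw": 0.2}
    - {"translation": [0,0,-7.5],"delta_rot": [0,0,0],"jaw": 0.2}
    - {"translation": [0,0,-9],"delta_rot": [0,0,0],"jaw": 0.2}
    - {"translation": [0,0,-11],"delta_rot": [0,0,0],"jaw": 0.2}
    - {"translation": [0,0,-13],"delta_rot": [0,0,0],"jaw": 0.2}
    - {"translation": [0,0,-15],"delta_rot": [0,0,0],"jaw": 0.2}
    - {"translation": [0,0,-17],"delta_rot": [0,0,0],"jaw": 0.2}
    - {"translation": [0,0,-18],"delta_rot": [0,0,0],"jaw": 0.2}
    - {"translation": [0,0,-18],"delta_rot": [0,0,0],"jaw": 0.2}

```text
clock: 20.92
tcp_pos: [466.5, -346.4, 340.7]
orientation: [0.037, 3.134, -0.009]
contact_force: [0.1, -0.8, -0.4]
grip_width: 0.342
```

Run:
```python
from geo import *
plan((rk(-115,42.5,320),1.57+YAW))
w=grab("wrist","w15");s=grab("scene");crop(s,180,60,380,220,4,"s15")
p=tool()[0];print((proj(s,[p+[0,0,19-163]])-[180,60])*4)
```

```text
tcp [ 466.5 -346.4  340.7] psi 1.547 q [-0.66  0.25  1.62 -0.    1.26 -2.21] F [ 0.1 -0.8 -0.4] w 0.342 t 20.9167
trans cm [-0.5  56.1   1.75] drot [-0.006  0.007 -0.128]
[[304.442 344.286]]
```

View pics/s15.png

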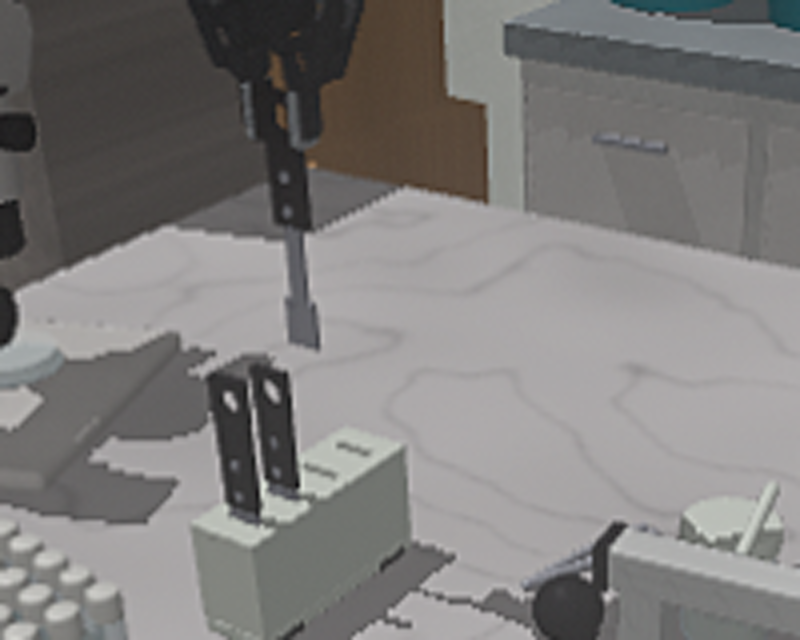

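This is spatula d (waisted), with its bottom at (303,347). The hole is ≈17 mm above the TCP. Next, carry it to peg 3.

Request:
play_rows:
  targets:
    - {"translation": [0,1.5,0],"delta_rot": [0,0,0],"jaw": 0.2}
    - {"translation": [0.5,4,0],"delta_rot": [0,0,-0.01],"jaw": 0.2}
    - {"translation": [0.8,7,0],"delta_rot": [0,0,-0.02],"jaw": 0.2}
    - {"translation": [1,10,0],"delta_rot": [0,0,-0.03],"jaw": 0.2}
    - {"translation": [1,13.5,0],"delta_rot": [0,0,-0.04],"jaw": 0.2}
    - {"translation": [1,17,0],"delta_rot": [0,0,-0.05],"jaw": 0.2}
    - {"translation": [1,20.5,0],"delta_rot": [0,0,-0.06],"jaw": 0.2}
    - {"translation": [1,24,0],"delta_rot": [0,0,-0.07],"jaw": 0.2}
    - {"translation": [1,27.5,0],"delta_rot": [0,0,-0.08],"jaw": 0.2}
    - {"translation": [1,31,0],"delta_rot": [0,0,-0.09],"jaw": 0.2}
    - {"translation": [1,34.5,0],"delta_rot": [0,0,-0.11],"jaw": 0.2}
    - {"translation": [1,37,0],"delta_rot": [0,0,-0.13],"jaw": 0.2}

```text
clock: 22.02
tcp_pos: [462.5, 27.6, 335.0]
orientation: [-0.17, 3.136, -0.004]
contact_force: [0.2, -0.7, -0.7]
grip_width: 0.347
```

Run:
```python
from geo import *
h=lambda x: 236-(x+68.9)*np.tan(np.radians(20))
plan((rk(-115,42.5,320),1.57+YAW),(rk(-90,42.5,h(-90)-17),1.57+YAW))
```

```text
tcp [462.5  27.6 335. ] psi 1.679 q [ 0.04  0.06  1.86 -0.    1.22 -1.64] F [ 0.2 -0.7 -0.7] w 0.347 t 22.0167
trans cm [-4.26 18.31  1.46] drot [-0.002  0.001  0.004]
trans cm [-6.75 18.32 10.79] drot [-0.002  0.001  0.004]
```

Request:
play_rows:
  targets:
    - {"translation": [-0.7,3,0],"delta_rot": [0,0,0],"jaw": 0.2}
    - {"translation": [-1.4,6,0],"delta_rot": [0,0,0],"jaw": 0.2}
    - {"translation": [-2.1,9,0.5],"delta_rot": [0,0,0],"jaw": 0.2}
    - {"translation": [-2.8,12,1],"delta_rot": [0,0,0],"jaw": 0.2}
    - {"translation": [-3.5,15,2],"delta_rot": [0,0,0],"jaw": 0.2}
    - {"translation": [-4.2,17.5,4],"delta_rot": [0,0,0],"jaw": 0.2}
    - {"translation": [-4.5,18.4,6],"delta_rot": [0,0,0],"jaw": 0.2}
    - {"translation": [-5,18.4,8],"delta_rot": [0,0,0],"jaw": 0.2}
    - {"translation": [-5.7,18.4,9.8],"delta_rot": [0,0,0],"jaw": 0.2}
    - {"translation": [-6.5,18.4,10.8],"delta_rot": [0,0,0],"jaw": 0.2}
    - {"translation": [-6.5,18.4,10.8],"delta_rot": [0,0,0],"jaw": 0.2}
    - {"translation": [-6.5,18.4,10.8],"delta_rot": [0,0,0],"jaw": 0.2}

```text
clock: 23.02
tcp_pos: [506.7, 217.2, 225.8]
orientation: [0.17, -3.136, 0.005]
contact_force: [-0.1, -0.8, -0.4]
grip_width: 0.345
```

```bash
cat > look.py <<'E'
from geo import *
import sys
y=float(sys.argv[1]); off=float(sys.argv[2]); n=sys.argv[3]
h=lambda x: 236-(x+68.9)*np.tan(np.radians(20))
plan(*[(rk(x,y,h(x)-off),1.57+YAW) for x in (-90,-70,-38)])
w=grab("wrist");s=grab("scene");p=tool()[0]
H,P=p+[0,0,off],rk(-68.9-3.8,y,237.3)
print("wrist",(proj(w,[H,P])-[240,200])*5)
c=proj(s,[P])[0].astype(int); x0,y0=c[0]-60,c[1]-50
print("scene",(proj(s,[H,P])-[x0,y0])*6)
crop(w,240,200,400,320,5,"w"+n);crop(s,x0,y0,x0+120,y0+90,6,"s"+n)
E
python3 look.py 42.5 17 16
```

```text
tcp [506.7 217.2 225.8] psi 1.679 q [ 0.38  0.32  1.8  -0.    1.02 -1.29] F [-0.1 -0.8 -0.4] w 0.345 t 23.0167
trans cm [-0.3  -0.07 -0.09] drot [-0.003 -0.002  0.004]
trans cm [-2.3  -0.07  0.63] drot [-0.003 -0.002  0.004]
trans cm [-5.51 -0.08  1.79] drot [-0.003 -0.002  0.004]
wrist [[378.816 347.955]
 [372.42  481.28 ]]
scene [[380.287 260.436]
 [364.999 305.278]]
```

View pics/w16.png

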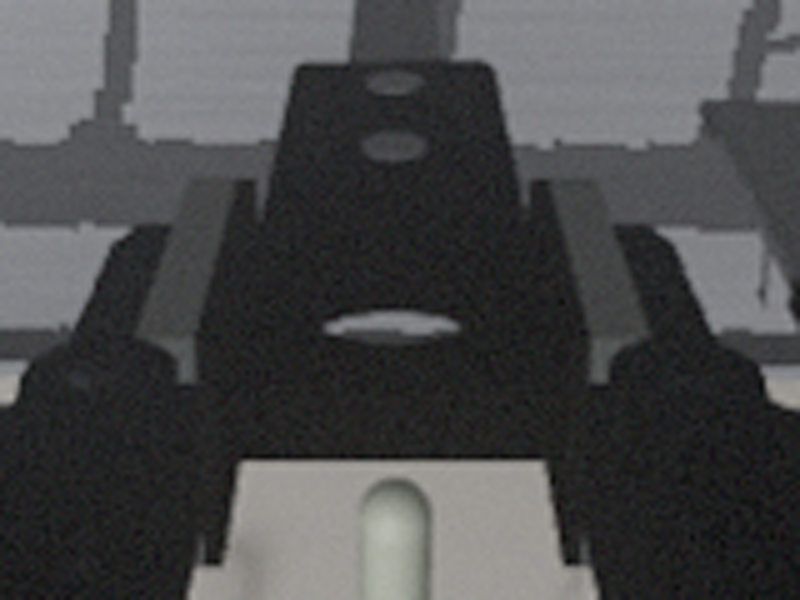

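View pics/s16.png

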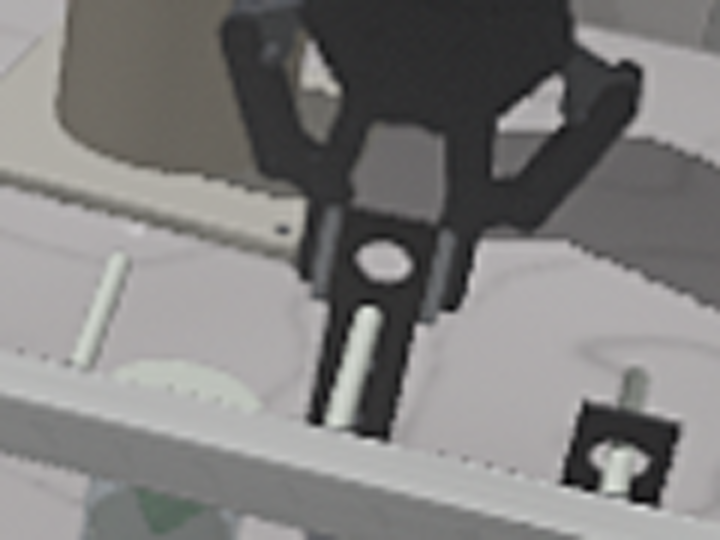

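The hole (392,326) and peg (396,480) are in line within a millimetre. I'll slide on.

Request:
play_rows:
  targets:
    - {"translation": [-0.3,0,-0.1],"delta_rot": [0,0,0],"jaw": 0.2}
    - {"translation": [-0.3,0,-0.1],"delta_rot": [0,0,0],"jaw": 0.2}
    - {"translation": [-1,0,0.15],"delta_rot": [0,0,0],"jaw": 0.2}
    - {"translation": [-1.7,0,0.41],"delta_rot": [0,0,0],"jaw": 0.2}
    - {"translation": [-2.4,0,0.66],"delta_rot": [0,0,0],"jaw": 0.2}
    - {"translation": [-3.1,0,0.92],"delta_rot": [0,0,0],"jaw": 0.2}
    - {"translation": [-3.8,0,1.17],"delta_rot": [0,0,0],"jaw": 0.2}
    - {"translation": [-4.5,0,1.43],"delta_rot": [0,0,0],"jaw": 0.2}
    - {"translation": [-5.2,0,1.68],"delta_rot": [0,0,0],"jaw": 0.2}
    - {"translation": [-5.5,0,1.8],"delta_rot": [0,0,0],"jaw": 0.2}
    - {"translation": [-5.5,0,1.8],"delta_rot": [0,0,0],"jaw": 0.2}

```text
clock: 24.03
tcp_pos: [562.7, 223.2, 208.8]
orientation: [-0.169, 3.136, -0.003]
contact_force: [0.6, -0.6, -1.0]
grip_width: 0.342
```

```bash
python3 look.py 42.5 17 17
```

```text
tcp [562.7 223.2 208.8] psi 1.679 q [ 0.36  0.42  1.69 -0.    1.03 -1.32] F [ 0.6 -0.6 -1. ] w 0.342 t 24.0333
trans cm [ 5.32 -0.07 -1.79] drot [-0.002  0.001  0.004]
trans cm [ 3.32 -0.07 -1.07] drot [-0.002  0.001  0.004]
trans cm [ 0.12 -0.08  0.1 ] drot [-0.002  0.001  0.004]
wrist [[378.794 330.025]
 [367.414  16.233]]
scene [[343.91  386.864]
 [364.999 305.278]]
```

View pics/w17.png

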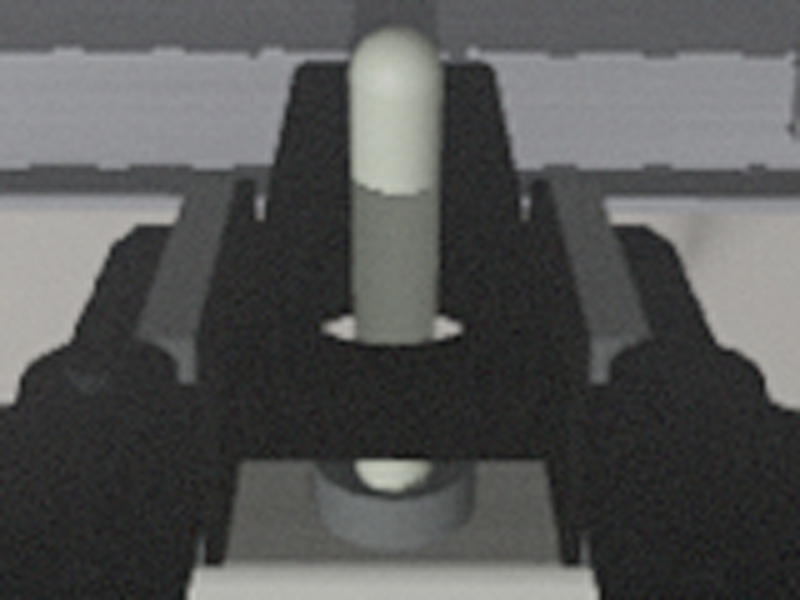

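The peg is through the hole and centred. Lower, release, rise.

Request:
play_rows:
  targets:
    - {"translation": [0,0,0.3],"delta_rot": [0,0,0],"jaw": 0.2}
    - {"translation": [0,0,0.5],"delta_rot": [0,0,0],"jaw": 0.2}
    - {"translation": [0,0,0.5],"delta_rot": [0,0,0],"jaw": 0.75}
    - {"translation": [0,0,0.5],"delta_rot": [0,0,0],"jaw": 0.75}
    - {"translation": [0,0,0.5],"delta_rot": [0,0,0],"jaw": 0.75}
    - {"translation": [0,0,0.5],"delta_rot": [0,0,0],"jaw": 0.75}
    - {"translation": [0,0,0.5],"delta_rot": [0,0,0],"jaw": 0.75}
    - {"translation": [0,0,-2],"delta_rot": [0,0,0],"jaw": 0.75}
    - {"translation": [0,0,-4],"delta_rot": [0,0,0],"jaw": 0.75}
    - {"translation": [0,0,-7],"delta_rot": [0,0,0],"jaw": 0.75}
    - {"translation": [0,0,-10],"delta_rot": [0,0,0],"jaw": 0.75}
    - {"translation": [0,0,-10.5],"delta_rot": [0,0,0],"jaw": 0.75}

```text
clock: 25.13
tcp_pos: [564.1, 224.3, 319.9]
orientation: [-0.169, 3.128, 0.001]
contact_force: [0.1, 1.2, 0.7]
grip_width: 0.749
```

Run:
```python
from geo import *
plan(((505,-346,330),1.55))
w=grab("wrist","w18")
s=grab("scene");crop(s,180,120,560,360,2.1,"s18")
```

```text
tcp [564.1 224.3 319.9] psi 1.679 q [ 0.36  0.31  1.59 -0.    1.24 -1.32] F [0.1 1.2 0.7] w 0.749 t 25.1333
trans cm [ 12.02 -56.06  -1.12] drot [0.001 0.009 0.129]
```

View pics/s18.png

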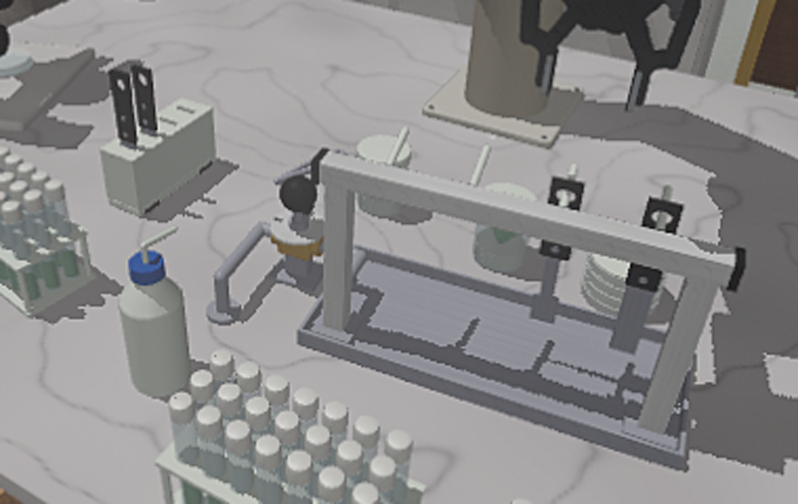

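View pics/w18.png

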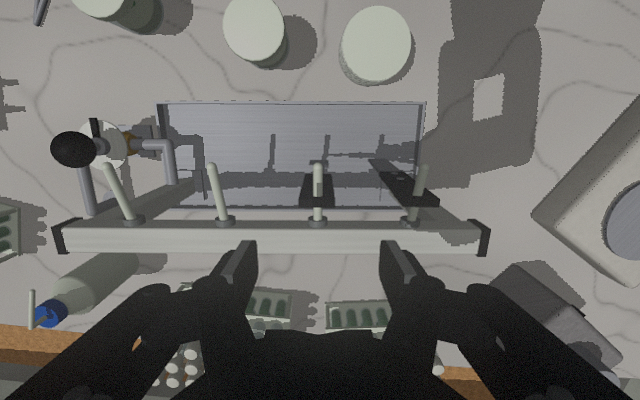

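Two are hung, on pegs 3 and 4. Next comes the spatula at x≈505.

Request:
play_rows:
  targets:
    - {"translation": [3,-3,-0.5],"delta_rot": [0,0,0],"jaw": 0.7}
    - {"translation": [6,-6.5,-0.5],"delta_rot": [0,0,0],"jaw": 0.7}
    - {"translation": [8,-10,-0.5],"delta_rot": [0,0,0],"jaw": 0.7}
    - {"translation": [9,-13.5,-0.5],"delta_rot": [0,0,0.01],"jaw": 0.7}
    - {"translation": [10,-17,-1],"delta_rot": [0,0,0.02],"jaw": 0.7}
    - {"translation": [11,-20.5,-1],"delta_rot": [0,0,0.04],"jaw": 0.7}
    - {"translation": [12,-24,-1],"delta_rot": [0,0,0.06],"jaw": 0.7}
    - {"translation": [12,-27.5,-1],"delta_rot": [0,0,0.08],"jaw": 0.7}
    - {"translation": [12,-31,-1],"delta_rot": [0,0,0.1],"jaw": 0.7}
    - {"translation": [12,-34.5,-1],"delta_rot": [0,0,0.12],"jaw": 0.7}
    - {"translation": [12,-38,-1],"delta_rot": [0,0,0.13],"jaw": 0.7}
    - {"translation": [12,-41.5,-1],"delta_rot": [0,0,0.13],"jaw": 0.7}

```text
clock: 26.23
tcp_pos: [487.1, -203.3, 324.3]
orientation: [0.036, 3.139, 0.001]
contact_force: [0.7, 0.3, 0.4]
grip_width: 0.697
```

Run:
```python
from geo import *
plan(((504.5,-346,235),1.55))
s=grab("scene");crop(s,220,120,320,240,5,"s19")
```

```text
tcp [ 487.1 -203.3  324.3] psi 1.548 q [-0.42  0.18  1.75  0.    1.21 -1.97] F [0.7 0.3 0.4] w 0.697 t 26.2333
trans cm [ -2.05 -14.23   8.93] drot [ 0.001  0.002 -0.002]
```

View pics/s19.png

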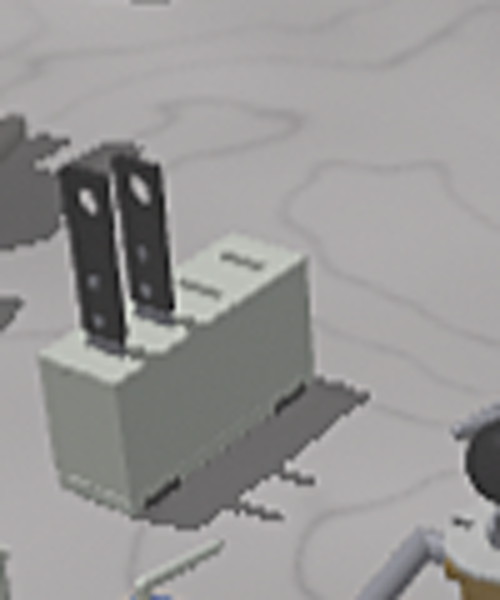

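The block is unchanged, with the hole still at crop (141,188).

Request:
play_rows:
  targets:
    - {"translation": [-0.5,-3,1],"delta_rot": [0,0,0],"jaw": 0.7}
    - {"translation": [-1,-6,2.5],"delta_rot": [0,0,0],"jaw": 0.7}
    - {"translation": [-1.5,-9,4],"delta_rot": [0,0,0],"jaw": 0.7}
    - {"translation": [-2,-12,6],"delta_rot": [0,0,0],"jaw": 0.7}
    - {"translation": [-2,-14.2,8],"delta_rot": [0,0,0],"jaw": 0.7}
    - {"translation": [-2,-14.2,9],"delta_rot": [0,0,0],"jaw": 0.7}
    - {"translation": [-2,-14.2,9],"delta_rot": [0,0,0],"jaw": 0.7}
    - {"translation": [-2,-14.2,9],"delta_rot": [0,0,0],"jaw": 0.7}

```text
clock: 26.95
tcp_pos: [504.0, -350.0, 233.2]
orientation: [0.038, 3.141, -0.001]
contact_force: [0.1, -0.1, 0.5]
grip_width: 0.701
```

Run:
```python
from geo import *
plan(((504.5,-346,156),1.55))
w=grab("wrist","w20");print(proj(w,[(504.5,-346,192),(508,-331,192),(508,-361,192)]))
```

```text
tcp [ 504.  -350.   233.2] psi 1.546 q [-0.63  0.4   1.65 -0.    1.08 -2.17] F [ 0.1 -0.1  0.5] w 0.701 t 26.95
trans cm [-0.04  0.41  7.72] drot [-0.001  0.    -0.004]
[[322.47  225.512]
 [344.362 229.773]
 [300.81  230.77 ]]
```

View pics/w20.png

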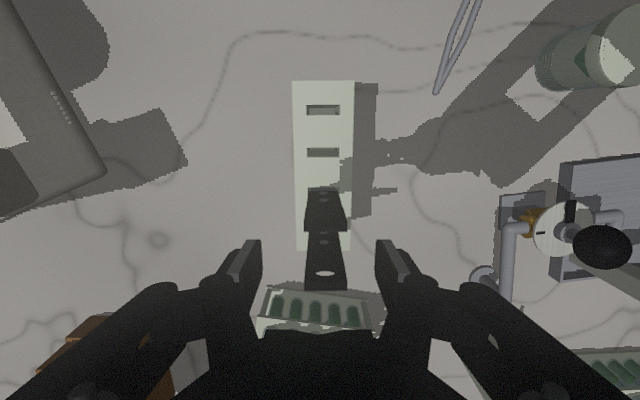

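The handle at columns 303–346 fits the prediction. I'll grip it.

Request:
play_rows:
  targets:
    - {"translation": [0,0.4,2.6],"delta_rot": [0,0,0],"jaw": 0.7}
    - {"translation": [0,0.4,5.2],"delta_rot": [0,0,0],"jaw": 0.7}
    - {"translation": [0,0.4,7.9],"delta_rot": [0,0,0],"jaw": 0.7}
    - {"translation": [0,0.4,7.9],"delta_rot": [0,0,0],"jaw": 0.2}
    - {"translation": [0,0.4,7.9],"delta_rot": [0,0,0],"jaw": 0.2}
    - {"translation": [0,0.4,7.9],"delta_rot": [0,0,0],"jaw": 0.2}
    - {"translation": [0,0.4,7.9],"delta_rot": [0,0,0],"jaw": 0.2}
    - {"translation": [0,0.4,7.9],"delta_rot": [0,0,0],"jaw": 0.2}
    - {"translation": [0,0.4,7.9],"delta_rot": [0,0,0],"jaw": 0.2}
    - {"translation": [0,0.4,7.9],"delta_rot": [0,0,0],"jaw": 0.2}
    - {"translation": [0,0.4,7.9],"delta_rot": [0,0,0],"jaw": 0.2}
  force: 40

```text
clock: 27.92
tcp_pos: [505.7, -346.8, 156.8]
orientation: [0.037, 3.137, -0.005]
contact_force: [0.2, 1.0, 5.7]
grip_width: 0.346
```

Request:
play_rows:
  targets:
    - {"translation": [0,0,-1.5],"delta_rot": [0,0,0],"jaw": 0.2}
    - {"translation": [0,0,-3],"delta_rot": [0,0,0],"jaw": 0.2}
    - {"translation": [0,0,-4.5],"delta_rot": [0,0,0],"jaw": 0.2}
    - {"translation": [0,0,-6],"delta_rot": [0,0,0],"jaw": 0.2}
    - {"translation": [0,0,-7.5],"delta_rot": [0,0,0],"jaw": 0.2}
    - {"translation": [0,0,-9],"delta_rot": [0,0,0],"jaw": 0.2}
    - {"translation": [0,0,-11],"delta_rot": [0,0,0],"jaw": 0.2}
    - {"translation": [0,0,-13],"delta_rot": [0,0,0],"jaw": 0.2}
    - {"translation": [0,0,-15],"delta_rot": [0,0,0],"jaw": 0.2}
    - {"translation": [0,0,-17],"delta_rot": [0,0,0],"jaw": 0.2}
    - {"translation": [0,0,-18],"delta_rot": [0,0,0],"jaw": 0.2}
    - {"translation": [0,0,-18],"delta_rot": [0,0,0],"jaw": 0.2}

```text
clock: 28.92
tcp_pos: [505.9, -346.9, 339.4]
orientation: [0.037, 3.134, -0.009]
contact_force: [1.0, 0.1, -1.4]
grip_width: 0.345
```

Run:
```python
from geo import *
plan((rk(-115,-42.5,320),1.57+YAW))
s=grab("scene");crop(s,180,60,380,220,4,"s21")
p=tool()[0];print((proj(s,[p+[0,0,19-163]])-[180,60])*4)
```

```text
tcp [ 505.9 -346.9  339.4] psi 1.547 q [-0.62  0.3   1.55 -0.    1.28 -2.17] F [ 1.   0.1 -1.4] w 0.345 t 28.9167
trans cm [ 2.35 47.62  1.64] drot [-0.006  0.007 -0.128]
[[266.38  365.038]]
```

View pics/s21.png

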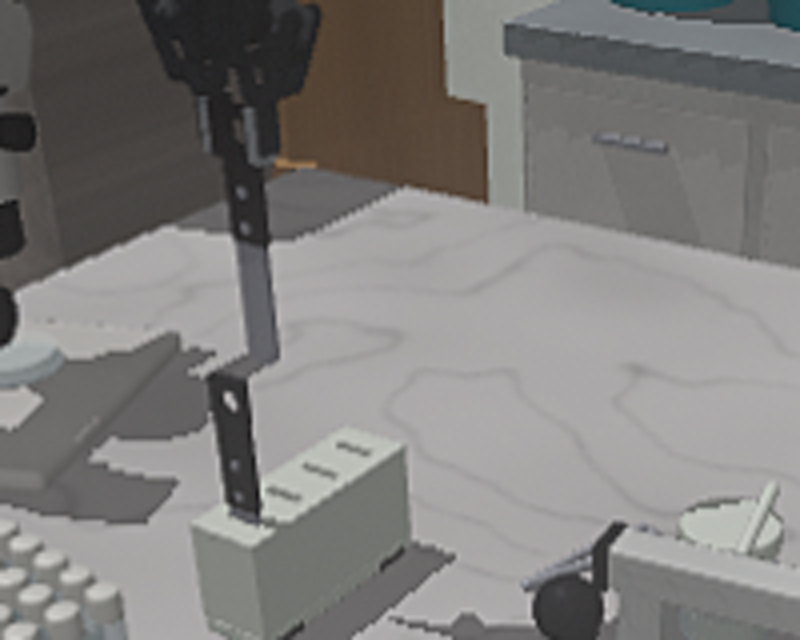

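This is spatula b (round end), with its hole ≈18 mm above the TCP. Next, to peg 2.

Request:
play_rows:
  targets:
    - {"translation": [0.8,1.5,0],"delta_rot": [0,0,0],"jaw": 0.2}
    - {"translation": [1.6,4,0],"delta_rot": [0,0,-0.01],"jaw": 0.2}
    - {"translation": [2.4,7,0],"delta_rot": [0,0,-0.02],"jaw": 0.2}
    - {"translation": [3,10,0],"delta_rot": [0,0,-0.03],"jaw": 0.2}
    - {"translation": [3.4,13.5,0],"delta_rot": [0,0,-0.04],"jaw": 0.2}
    - {"translation": [3.8,17,0],"delta_rot": [0,0,-0.05],"jaw": 0.2}
    - {"translation": [4,20.5,0],"delta_rot": [0,0,-0.06],"jaw": 0.2}
    - {"translation": [4,24,0],"delta_rot": [0,0,-0.07],"jaw": 0.2}
    - {"translation": [4,27.5,0],"delta_rot": [0,0,-0.09],"jaw": 0.2}
    - {"translation": [4,31,0],"delta_rot": [0,0,-0.11],"jaw": 0.2}
    - {"translation": [4,34,0],"delta_rot": [0,0,-0.13],"jaw": 0.2}
    - {"translation": [4,36,0],"delta_rot": [0,0,-0.13],"jaw": 0.2}

```text
clock: 29.97
tcp_pos: [472.6, 16.9, 334.0]
orientation: [-0.17, 3.134, -0.006]
contact_force: [0.1, -0.7, -0.4]
grip_width: 0.343
```

Run:
```python
from geo import *
h=lambda x: 236-(x+68.9)*np.tan(np.radians(20))
plan((rk(-115,-42.5,320),1.57+YAW),(rk(-90,-42.5,h(-90)-18),1.57+YAW))
```

```text
tcp [472.6  16.9 334. ] psi 1.679 q [ 0.01  0.08  1.84 -0.    1.22 -1.66] F [ 0.1 -0.7 -0.4] w 0.343 t 29.9667
trans cm [-3.33 10.99  1.36] drot [-0.004  0.002  0.004]
trans cm [-5.81 11.02 10.8 ] drot [-0.004  0.002  0.004]
```

Request:
play_rows:
  targets:
    - {"translation": [-0.7,3,0],"delta_rot": [0,0,0],"jaw": 0.2}
    - {"translation": [-1.4,6,0.5],"delta_rot": [0,0,0],"jaw": 0.2}
    - {"translation": [-2.1,8.5,1],"delta_rot": [0,0,0],"jaw": 0.2}
    - {"translation": [-2.8,10.5,2.5],"delta_rot": [0,0,0],"jaw": 0.2}
    - {"translation": [-3.3,11,4.5],"delta_rot": [0,0,0],"jaw": 0.2}
    - {"translation": [-3.3,11,6.5],"delta_rot": [0,0,0],"jaw": 0.2}
    - {"translation": [-4,11,8.5],"delta_rot": [0,0,0],"jaw": 0.2}
    - {"translation": [-5,11,10],"delta_rot": [0,0,0],"jaw": 0.2}
    - {"translation": [-5.5,11,10.8],"delta_rot": [0,0,0],"jaw": 0.2}
    - {"translation": [-5.5,11,10.8],"delta_rot": [0,0,0],"jaw": 0.2}
    - {"translation": [-5.5,11,10.8],"delta_rot": [0,0,0],"jaw": 0.2}

```text
clock: 30.88
tcp_pos: [515.1, 131.5, 224.8]
orientation: [-0.17, 3.137, -0.007]
contact_force: [-0.5, -0.2, 0.2]
grip_width: 0.344
```

```bash
python3 look.py -42.5 18 22
```

```text
tcp [515.1 131.5 224.8] psi 1.679 q [ 0.23  0.3   1.84 -0.01  1.01 -1.45] F [-0.5 -0.2  0.2] w 0.344 t 30.8833
trans cm [-0.37  0.04 -0.08] drot [-0.004  0.     0.004]
trans cm [-2.37  0.03  0.64] drot [-0.004  0.     0.004]
trans cm [-5.57  0.03  1.81] drot [-0.004  0.     0.004]
wrist [[378.705 351.767]
 [382.276 492.216]]
scene [[378.442 260.558]
 [362.711 304.29 ]]
```

View pics/w22.png

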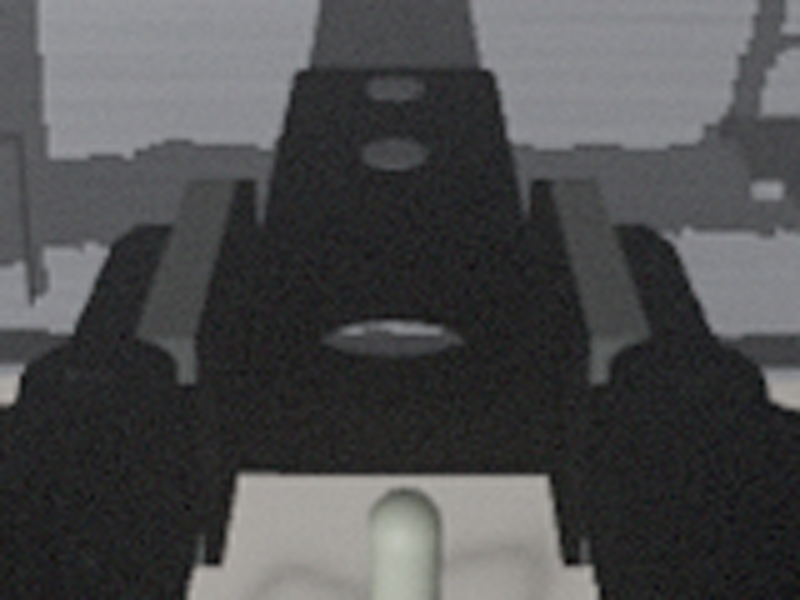

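View pics/s22.png

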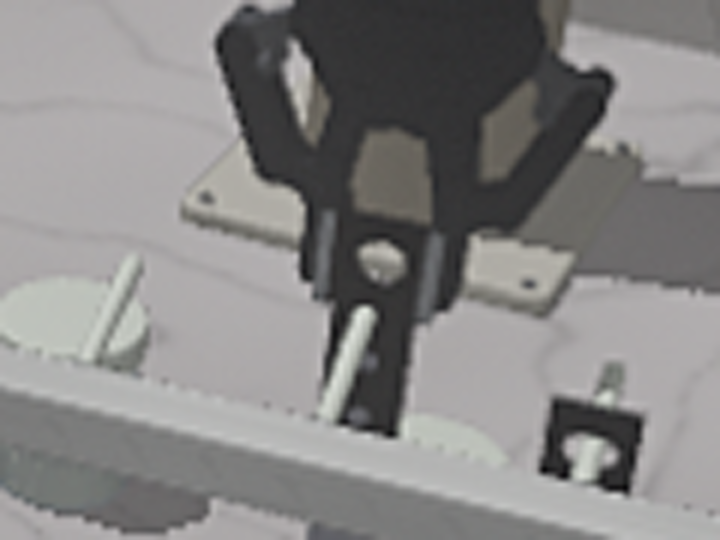

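The hole (394,337) and peg (405,490) put the peg ~1.5 mm to +y. I'll correct that and slide on.

Request:
play_rows:
  targets:
    - {"translation": [-0.3,0.15,-0.1],"delta_rot": [0,0,0],"jaw": 0.2}
    - {"translation": [-0.3,0.15,-0.1],"delta_rot": [0,0,0],"jaw": 0.2}
    - {"translation": [-1,0.15,0.15],"delta_rot": [0,0,0],"jaw": 0.2}
    - {"translation": [-1.7,0.15,0.41],"delta_rot": [0,0,0],"jaw": 0.2}
    - {"translation": [-2.4,0.15,0.66],"delta_rot": [0,0,0],"jaw": 0.2}
    - {"translation": [-3.1,0.15,0.92],"delta_rot": [0,0,0],"jaw": 0.2}
    - {"translation": [-3.8,0.15,1.17],"delta_rot": [0,0,0],"jaw": 0.2}
    - {"translation": [-4.5,0.15,1.43],"delta_rot": [0,0,0],"jaw": 0.2}
    - {"translation": [-5.2,0.15,1.68],"delta_rot": [0,0,0],"jaw": 0.2}
    - {"translation": [-5.5,0.15,1.8],"delta_rot": [0,0,0],"jaw": 0.2}
    - {"translation": [-5.5,0.15,1.8],"delta_rot": [0,0,0],"jaw": 0.2}

```text
clock: 31.9
tcp_pos: [570.9, 139.0, 207.7]
orientation: [-0.17, 3.134, -0.006]
contact_force: [0.3, -1.2, -1.2]
grip_width: 0.341
```

```bash
python3 look.py -42.5 18 23
```

```text
tcp [570.9 139.  207.7] psi 1.679 q [ 0.22  0.4   1.73 -0.01  1.01 -1.46] F [ 0.3 -1.2 -1.2] w 0.341 t 31.9
trans cm [ 5.25 -0.11 -1.81] drot [-0.004  0.002  0.004]
trans cm [ 3.25 -0.12 -1.07] drot [-0.004  0.002  0.004]
trans cm [ 0.05 -0.12  0.1 ] drot [-0.004  0.002  0.004]
wrist [[377.946 335.172]
 [361.028  28.42 ]]
scene [[337.349 380.677]
 [362.711 304.29 ]]
```

View pics/w23.png

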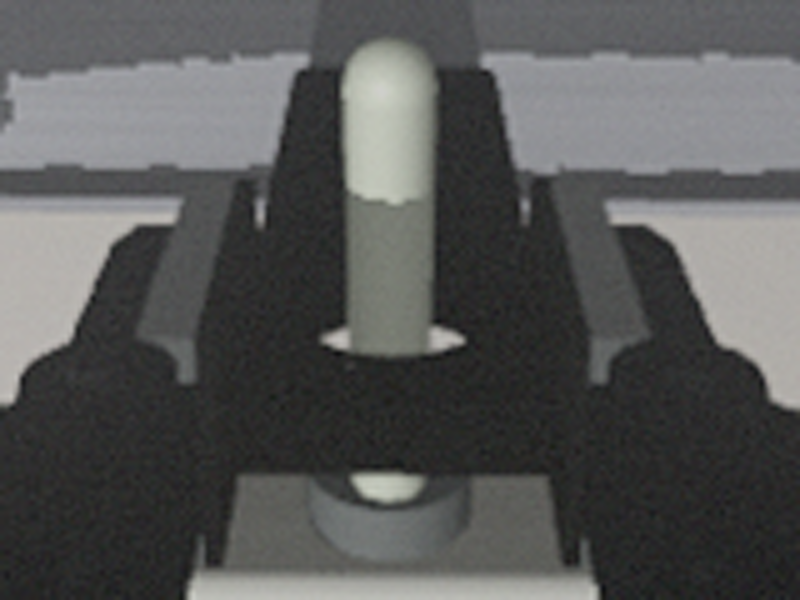

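It is on. Lower, release, rise.

Request:
play_rows:
  targets:
    - {"translation": [0,0,0.3],"delta_rot": [0,0,0],"jaw": 0.2}
    - {"translation": [0,0,0.5],"delta_rot": [0,0,0],"jaw": 0.2}
    - {"translation": [0,0,0.5],"delta_rot": [0,0,0],"jaw": 0.75}
    - {"translation": [0,0,0.5],"delta_rot": [0,0,0],"jaw": 0.75}
    - {"translation": [0,0,0.5],"delta_rot": [0,0,0],"jaw": 0.75}
    - {"translation": [0,0,0.5],"delta_rot": [0,0,0],"jaw": 0.75}
    - {"translation": [0,0,0.5],"delta_rot": [0,0,0],"jaw": 0.75}
    - {"translation": [0,0,-2],"delta_rot": [0,0,0],"jaw": 0.75}
    - {"translation": [0,0,-4],"delta_rot": [0,0,0],"jaw": 0.75}
    - {"translation": [0,0,-7],"delta_rot": [0,0,0],"jaw": 0.75}
    - {"translation": [0,0,-10],"delta_rot": [0,0,0],"jaw": 0.75}
    - {"translation": [0,0,-10.5],"delta_rot": [0,0,0],"jaw": 0.75}

```text
clock: 33.0
tcp_pos: [572.2, 139.9, 318.7]
orientation: [-0.169, 3.126, -0.004]
contact_force: [1.2, 0.2, 0.4]
grip_width: 0.746
```

Run:
```python
from geo import *
plan(((546,-346,330),1.55))
s=grab("scene");crop(s,180,120,560,360,2.1,"s24")
```

```text
tcp [572.2 139.9 318.7] psi 1.679 q [ 0.22  0.28  1.63 -0.    1.22 -1.46] F [1.2 0.2 0.4] w 0.746 t 33.0
trans cm [  7.84 -48.03  -1.05] drot [-0.003  0.011  0.129]
```

View pics/s24.png

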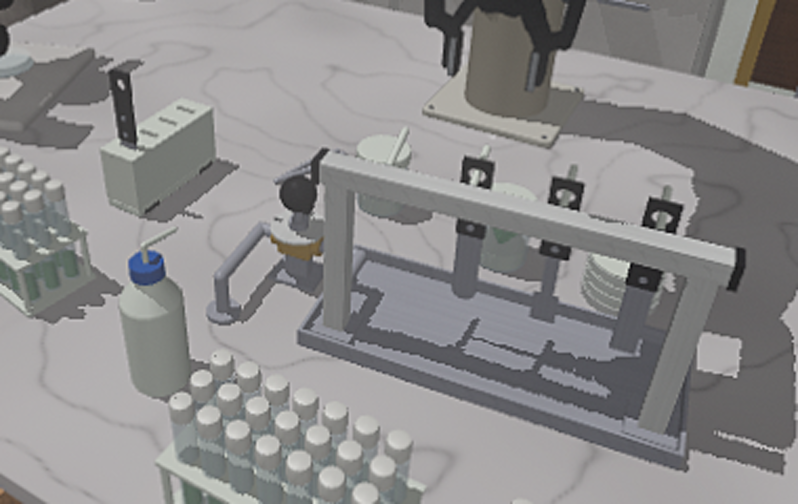

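Three are hung. Back for the last one.

Request:
play_rows:
  targets:
    - {"translation": [2,-3,-0.5],"delta_rot": [0,0,0],"jaw": 0.7}
    - {"translation": [4,-6.5,-0.5],"delta_rot": [0,0,0],"jaw": 0.7}
    - {"translation": [6,-10,-0.5],"delta_rot": [0,0,0],"jaw": 0.7}
    - {"translation": [8,-13.5,-0.5],"delta_rot": [0,0,0.02],"jaw": 0.7}
    - {"translation": [8,-17,-0.5],"delta_rot": [0,0,0.04],"jaw": 0.7}
    - {"translation": [8,-20.5,-0.5],"delta_rot": [0,0,0.06],"jaw": 0.7}
    - {"translation": [8,-24,-0.5],"delta_rot": [0,0,0.08],"jaw": 0.7}
    - {"translation": [8,-27.5,-0.5],"delta_rot": [0,0,0.1],"jaw": 0.7}
    - {"translation": [8,-31,-0.5],"delta_rot": [0,0,0.12],"jaw": 0.7}
    - {"translation": [8,-34,-0.5],"delta_rot": [0,0,0.13],"jaw": 0.7}
    - {"translation": [8,-36,-0.5],"delta_rot": [0,0,0.13],"jaw": 0.7}
    - {"translation": [8,-36,-0.5],"delta_rot": [0,0,0.13],"jaw": 0.7}

```text
clock: 34.05
tcp_pos: [530.8, -230.0, 321.4]
orientation: [0.039, 3.133, -0.004]
contact_force: [-0.1, -0.0, -0.6]
grip_width: 0.697
```

Run:
```python
from geo import *
plan(((546,-346,240),1.55))
s=grab("scene");crop(s,220,120,320,240,5,"s25")
```

```text
tcp [ 530.8 -230.   321.4] psi 1.546 q [-0.43  0.26  1.65  0.    1.22 -1.98] F [-0.1 -0.  -0.6] w 0.697 t 34.05
trans cm [ -1.74 -11.53   8.18] drot [-0.003  0.009 -0.004]
```

View pics/s25.png

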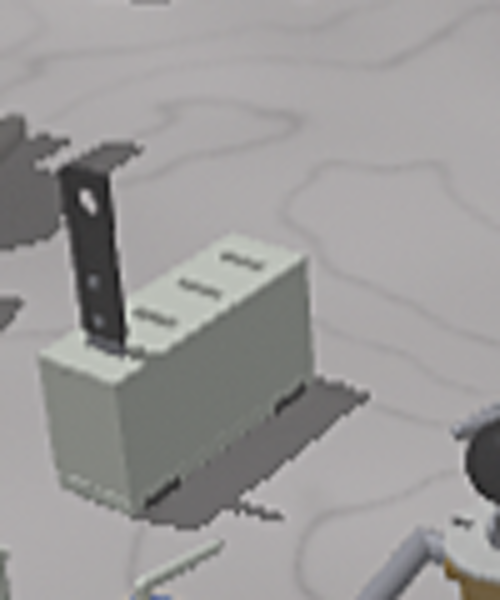

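Request:
play_rows:
  targets:
    - {"translation": [-0.5,-3,1],"delta_rot": [0,0,0],"jaw": 0.7}
    - {"translation": [-1,-6,2.5],"delta_rot": [0,0,0],"jaw": 0.7}
    - {"translation": [-1.7,-9,4],"delta_rot": [0,0,0],"jaw": 0.7}
    - {"translation": [-1.7,-11.5,6],"delta_rot": [0,0,0],"jaw": 0.7}
    - {"translation": [-1.7,-11.5,8],"delta_rot": [0,0,0],"jaw": 0.7}
    - {"translation": [-1.7,-11.5,8],"delta_rot": [0,0,0],"jaw": 0.7}
    - {"translation": [-1.7,-11.5,8],"delta_rot": [0,0,0],"jaw": 0.7}

```text
clock: 34.68
tcp_pos: [544.4, -342.0, 239.9]
orientation: [0.038, 3.137, 0.002]
contact_force: [0.6, -0.4, -0.2]
grip_width: 0.699
```

Run:
```python
from geo import *
plan(((546,-346,166),1.55))
w=grab("wrist","w26");print(proj(w,[(546,-346,202),(549,-331,202),(549,-361,202)]))
```

```text
tcp [ 544.4 -342.   239.9] psi 1.547 q [-0.58  0.44  1.58  0.    1.12 -2.13] F [ 0.6 -0.4 -0.2] w 0.699 t 34.6833
trans cm [-0.13 -0.4   7.39] drot [ 0.001  0.004 -0.003]
[[310.557 228.727]
 [332.81  232.336]
 [288.613 233.357]]
```

View pics/w26.png

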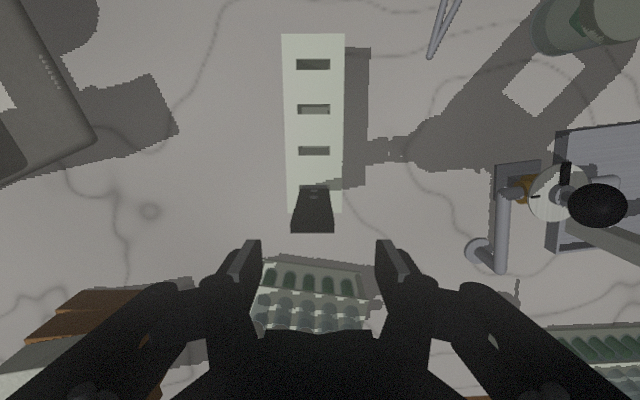

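The handle's columns 290–335, row 233, match the prediction. I'll grip and lift.

Request:
play_rows:
  targets:
    - {"translation": [-0.1,-0.4,1],"delta_rot": [0,0,0],"jaw": 0.7}
    - {"translation": [-0.1,-0.4,3.5],"delta_rot": [0,0,0],"jaw": 0.7}
    - {"translation": [-0.1,-0.4,6],"delta_rot": [0,0,0],"jaw": 0.7}
    - {"translation": [-0.1,-0.4,7.5],"delta_rot": [0,0,0],"jaw": 0.7}
    - {"translation": [-0.1,-0.4,7.5],"delta_rot": [0,0,0],"jaw": 0.2}
    - {"translation": [-0.1,-0.4,7.5],"delta_rot": [0,0,0],"jaw": 0.2}
    - {"translation": [-0.1,-0.4,7.5],"delta_rot": [0,0,0],"jaw": 0.2}
    - {"translation": [-0.1,-0.4,7.5],"delta_rot": [0,0,0],"jaw": 0.2}
    - {"translation": [-0.1,-0.4,7.5],"delta_rot": [0,0,0],"jaw": 0.2}
    - {"translation": [-0.1,-0.4,7.5],"delta_rot": [0,0,0],"jaw": 0.2}
    - {"translation": [-0.1,-0.4,7.5],"delta_rot": [0,0,0],"jaw": 0.2}
    - {"translation": [-0.1,-0.4,7.5],"delta_rot": [0,0,0],"jaw": 0.2}
  force: 40

```text
clock: 35.73
tcp_pos: [547.4, -346.7, 167.8]
orientation: [0.037, 3.133, -0.002]
contact_force: [-0.5, 0.4, 6.8]
grip_width: 0.339
```

Request:
play_rows:
  targets:
    - {"translation": [0,0,-1.5],"delta_rot": [0,0,0],"jaw": 0.2}
    - {"translation": [0,0,-3],"delta_rot": [0,0,0],"jaw": 0.2}
    - {"translation": [0,0,-4.5],"delta_rot": [0,0,0],"jaw": 0.2}
    - {"translation": [0,0,-6],"delta_rot": [0,0,0],"jaw": 0.2}
    - {"translation": [0,0,-7.5],"delta_rot": [0,0,0],"jaw": 0.2}
    - {"translation": [0,0,-9],"delta_rot": [0,0,0],"jaw": 0.2}
    - {"translation": [0,0,-11],"delta_rot": [0,0,0],"jaw": 0.2}
    - {"translation": [0,0,-13],"delta_rot": [0,0,0],"jaw": 0.2}
    - {"translation": [0,0,-15],"delta_rot": [0,0,0],"jaw": 0.2}
    - {"translation": [0,0,-17],"delta_rot": [0,0,0],"jaw": 0.2}
    - {"translation": [0,0,-17.5],"delta_rot": [0,0,0],"jaw": 0.2}
    - {"translation": [0,0,-17.5],"delta_rot": [0,0,0],"jaw": 0.2}

```text
clock: 36.73
tcp_pos: [546.4, -346.9, 344.4]
orientation: [0.037, 3.13, -0.005]
contact_force: [0.5, -0.6, -0.4]
grip_width: 0.345
```

Run:
```python
from geo import *
plan((rk(-115,-127.5,320),1.57+YAW))
s=grab("scene");crop(s,180,60,380,220,4,"s27")
p=tool()[0];print((proj(s,[p+[0,0,19-173]])-[180,60])*4)
```

```text
tcp [ 546.4 -346.9  344.4] psi 1.547 q [-0.59  0.35  1.47  0.    1.31 -2.13] F [ 0.5 -0.6 -0.4] w 0.345 t 36.7333
trans cm [ 5.32 39.1   2.26] drot [-0.004  0.011 -0.128]
[[227.187 393.919]]
```

View pics/s27.png

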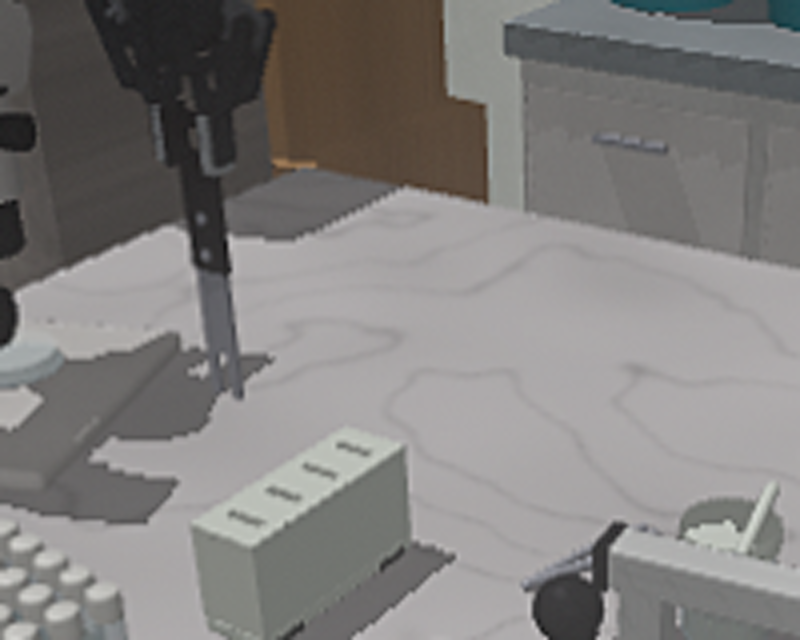

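This is the forked spatula c. On to peg 1.

Request:
play_rows:
  targets:
    - {"translation": [1,1.5,0],"delta_rot": [0,0,0],"jaw": 0.2}
    - {"translation": [2,4,0],"delta_rot": [0,0,-0.01],"jaw": 0.2}
    - {"translation": [3,7,0],"delta_rot": [0,0,-0.03],"jaw": 0.2}
    - {"translation": [4,10,0],"delta_rot": [0,0,-0.05],"jaw": 0.2}
    - {"translation": [4.8,13.5,0],"delta_rot": [0,0,-0.07],"jaw": 0.2}
    - {"translation": [5.3,17,0],"delta_rot": [0,0,-0.09],"jaw": 0.2}
    - {"translation": [5.3,20.5,0],"delta_rot": [0,0,-0.11],"jaw": 0.2}
    - {"translation": [5.3,24,0],"delta_rot": [0,0,-0.13],"jaw": 0.2}
    - {"translation": [5.3,27.5,0],"delta_rot": [0,0,-0.13],"jaw": 0.2}
    - {"translation": [5.3,31,0],"delta_rot": [0,0,-0.13],"jaw": 0.2}
    - {"translation": [5.3,34,0.5],"delta_rot": [0,0,-0.13],"jaw": 0.2}
    - {"translation": [5.3,36,1],"delta_rot": [0,0,-0.13],"jaw": 0.2}

```text
clock: 37.78
tcp_pos: [500.4, 17.1, 329.9]
orientation: [-0.169, 3.13, -0.003]
contact_force: [-0.4, -0.2, -1.3]
grip_width: 0.341
```

Run:
```python
from geo import *
h=lambda x: 236-(x+68.9)*np.tan(np.radians(20))
plan((rk(-115,-127.5,320),1.57+YAW),(rk(-90,-127.5,h(-90)-18),1.57+YAW))
```

```text
tcp [500.4  17.1 329.9] psi 1.678 q [ 0.01  0.12  1.8  -0.    1.21 -1.67] F [-0.4 -0.2 -1.3] w 0.341 t 37.7833
trans cm [-0.53  2.76  0.99] drot [-0.002  0.007  0.003]
trans cm [-2.96  2.77 10.44] drot [-0.002  0.007  0.003]
```

Request:
play_rows:
  targets:
    - {"translation": [-0.2,1.5,0.5],"delta_rot": [0,0,0],"jaw": 0.2}
    - {"translation": [-0.4,2.7,2],"delta_rot": [0,0,0],"jaw": 0.2}
    - {"translation": [-0.5,2.8,4],"delta_rot": [0,0,0],"jaw": 0.2}
    - {"translation": [-0.5,2.8,6],"delta_rot": [0,0,0],"jaw": 0.2}
    - {"translation": [-1.2,2.8,8],"delta_rot": [0,0,0],"jaw": 0.2}
    - {"translation": [-2.2,2.8,9.6],"delta_rot": [0,0,0],"jaw": 0.2}
    - {"translation": [-2.7,2.8,10.4],"delta_rot": [0,0,0],"jaw": 0.2}
    - {"translation": [-2.7,2.8,10.4],"delta_rot": [0,0,0],"jaw": 0.2}
    - {"translation": [-2.7,2.8,10.4],"delta_rot": [0,0,0],"jaw": 0.2}

```text
clock: 38.53
tcp_pos: [524.4, 47.7, 225.2]
orientation: [-0.169, 3.132, -0.003]
contact_force: [0.5, -0.8, -1.0]
grip_width: 0.341
```

```bash
python3 look.py -127.5 17.5 28
```

```text
tcp [524.4  47.7 225.2] psi 1.678 q [ 0.07  0.29  1.85 -0.    1.   -1.61] F [ 0.5 -0.8 -1. ] w 0.341 t 38.5333
trans cm [-0.33 -0.02 -0.1 ] drot [-0.002  0.004  0.003]
trans cm [-2.32 -0.03  0.64] drot [-0.002  0.004  0.003]
trans cm [-5.52 -0.03  1.82] drot [-0.002  0.004  0.003]
wrist [[377.734 350.556]
 [376.699 486.651]]
scene [[384.522 260.731]
 [365.134 301.155]]
```

View pics/w28.png

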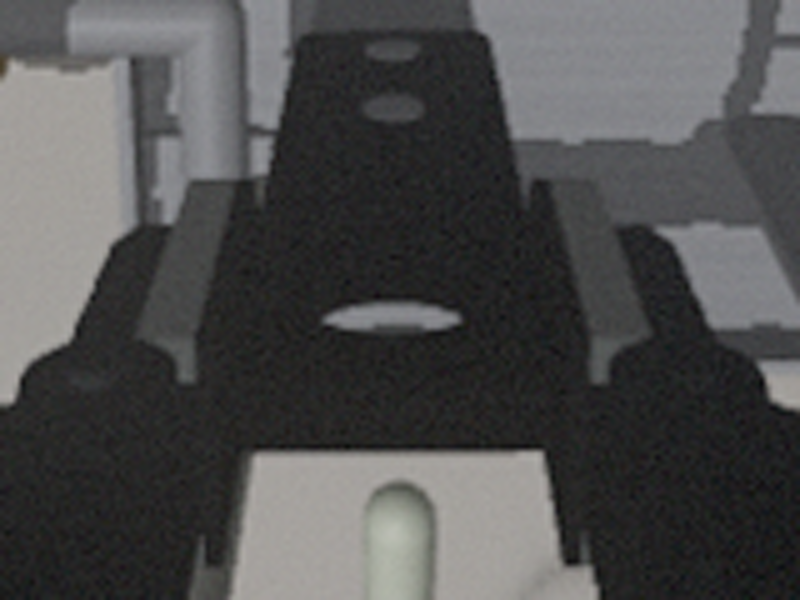

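View pics/s28.png

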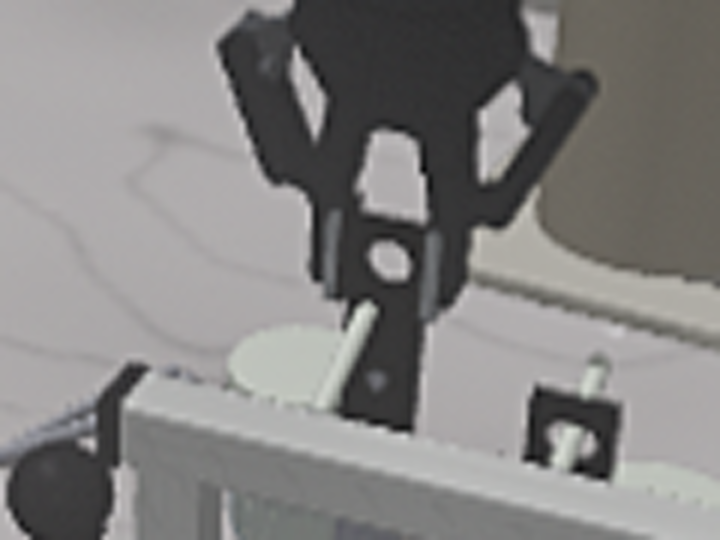

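The hole (392,317) and peg (399,482) put the peg ~1 mm to +y. I'll slide on.

Request:
play_rows:
  targets:
    - {"translation": [-0.3,0.1,-0.1],"delta_rot": [0,0,0],"jaw": 0.2}
    - {"translation": [-0.3,0.1,-0.1],"delta_rot": [0,0,0],"jaw": 0.2}
    - {"translation": [-1,0.1,0.15],"delta_rot": [0,0,0],"jaw": 0.2}
    - {"translation": [-1.7,0.1,0.41],"delta_rot": [0,0,0],"jaw": 0.2}
    - {"translation": [-2.4,0.1,0.66],"delta_rot": [0,0,0],"jaw": 0.2}
    - {"translation": [-3.1,0.1,0.92],"delta_rot": [0,0,0],"jaw": 0.2}
    - {"translation": [-3.8,0.1,1.17],"delta_rot": [0,0,0],"jaw": 0.2}
    - {"translation": [-4.5,0.1,1.43],"delta_rot": [0,0,0],"jaw": 0.2}
    - {"translation": [-5.2,0.1,1.68],"delta_rot": [0,0,0],"jaw": 0.2}
    - {"translation": [-5.5,0.1,1.8],"delta_rot": [0,0,0],"jaw": 0.2}
    - {"translation": [-5.5,0.1,1.8],"delta_rot": [0,0,0],"jaw": 0.2}

```text
clock: 39.55
tcp_pos: [580.3, 54.6, 208.4]
orientation: [-0.168, 3.13, -0.003]
contact_force: [0.4, -0.2, -0.8]
grip_width: 0.342
```

```bash
python3 look.py -127.5 17.5 29
```

```text
tcp [580.3  54.6 208.4] psi 1.678 q [ 0.07  0.39  1.75 -0.    1.   -1.6 ] F [ 0.4 -0.2 -0.8] w 0.342 t 39.55
trans cm [ 5.3  -0.12 -1.81] drot [-0.002  0.007  0.003]
trans cm [ 3.3  -0.12 -1.07] drot [-0.002  0.007  0.003]
trans cm [ 0.11 -0.13  0.12] drot [-0.002  0.007  0.003]
wrist [[378.415 332.849]
 [361.16   22.252]]
scene [[334.349 373.926]
 [365.134 301.155]]
```

View pics/w29.png

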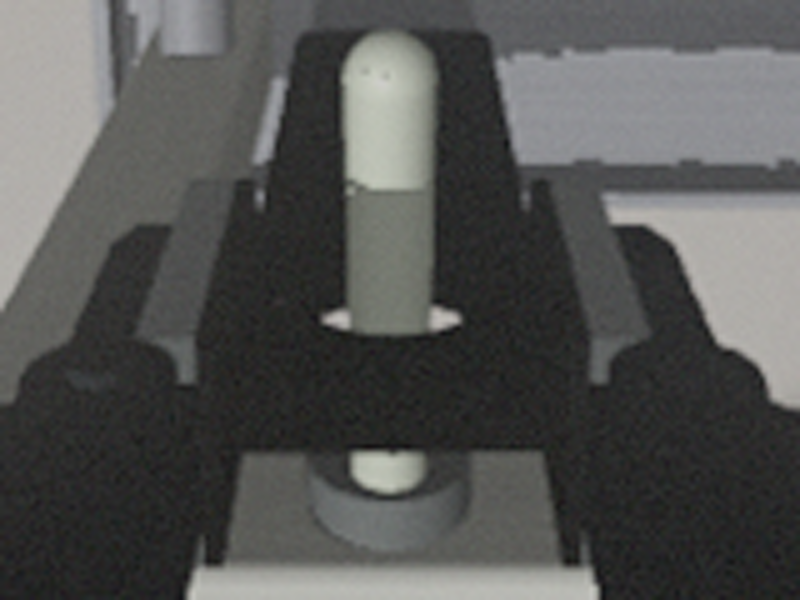

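Request:
play_rows:
  targets:
    - {"translation": [0,0,0.3],"delta_rot": [0,0,0],"jaw": 0.2}
    - {"translation": [0,0,0.5],"delta_rot": [0,0,0],"jaw": 0.2}
    - {"translation": [0,0,0.5],"delta_rot": [0,0,0],"jaw": 0.75}
    - {"translation": [0,0,0.5],"delta_rot": [0,0,0],"jaw": 0.75}
    - {"translation": [0,0,0.5],"delta_rot": [0,0,0],"jaw": 0.75}
    - {"translation": [0,0,0.5],"delta_rot": [0,0,0],"jaw": 0.75}
    - {"translation": [0,0,0.5],"delta_rot": [0,0,0],"jaw": 0.75}
    - {"translation": [0,0,-2],"delta_rot": [0,0,0],"jaw": 0.75}
    - {"translation": [0,0,-4],"delta_rot": [0,0,0],"jaw": 0.75}
    - {"translation": [0,0,-7],"delta_rot": [0,0,0],"jaw": 0.75}
    - {"translation": [0,0,-10],"delta_rot": [0,0,0],"jaw": 0.75}
    - {"translation": [0,0,-10.5],"delta_rot": [0,0,0],"jaw": 0.75}

```text
clock: 40.65
tcp_pos: [581.2, 54.9, 319.2]
orientation: [-0.168, 3.122, -0.002]
contact_force: [0.9, -0.5, 0.3]
grip_width: 0.75
```

Run:
```python
from geo import *
plan(((540,0,320),1.2),((563,-71,230),0.5),((563,-71,96.5),0.5))
s=grab("scene");crop(s,180,120,560,360,2.1,"s30");grab("wrist","w30")
hs=[]
```

```text
tcp [581.2  54.9 319.2] psi 1.678 q [ 0.07  0.27  1.65 -0.    1.21 -1.6 ] F [ 0.9 -0.5  0.3] w 0.75 t 40.65
trans cm [ 4.68 -5.01 -0.13] drot [0.001 0.015 0.478]
trans cm [  3.29 -12.3    8.91] drot [0.007 0.014 1.178]
trans cm [  3.49 -12.27  22.25] drot [0.007 0.014 1.178]
```

View pics/s30.png

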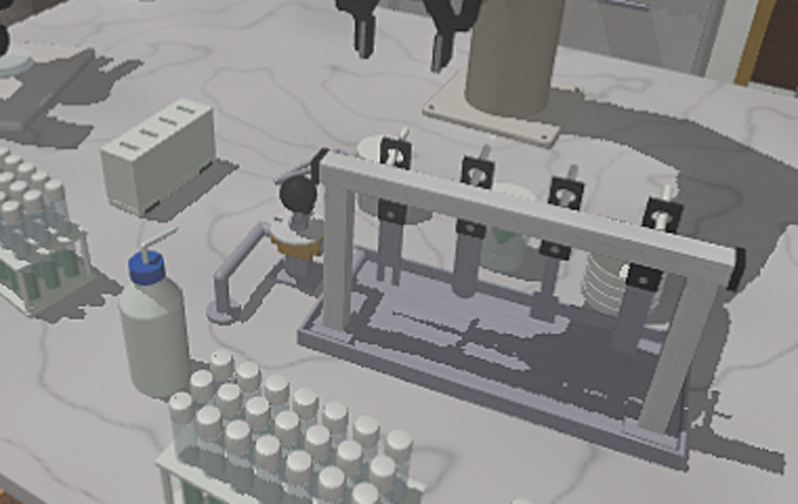

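View pics/w30.png

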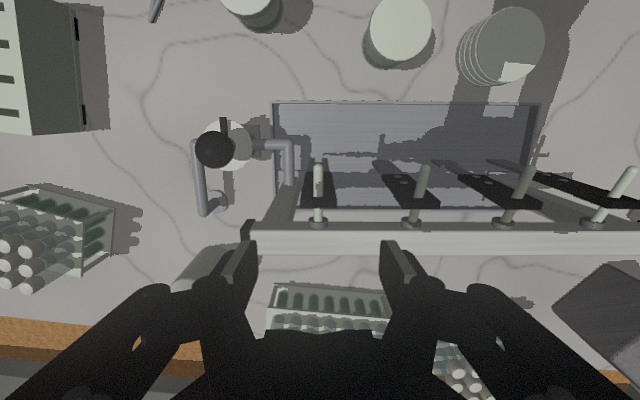

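All four hang, each on its own peg. Now the valve: I'll approach at ψ≈0.5 and turn anticlockwise, which is −z in the tool frame.

Request:
play_rows:
  targets:
    - {"translation": [1.5,-1,-0.5],"delta_rot": [0,0,0.1],"jaw": 0.9}
    - {"translation": [3,-2,-0.5],"delta_rot": [0,0,0.2],"jaw": 0.9}
    - {"translation": [4,-3.5,-0.5],"delta_rot": [0,0,0.31],"jaw": 0.9}
    - {"translation": [4,-5,-0.5],"delta_rot": [0,0,0.42],"jaw": 0.9}
    - {"translation": [4,-6.5,-0.5],"delta_rot": [0,0,0.53],"jaw": 0.9}
    - {"translation": [4,-8,0],"delta_rot": [0,0,0.64],"jaw": 0.9}
    - {"translation": [3.5,-9.5,1],"delta_rot": [0,0,0.75],"jaw": 0.9}
    - {"translation": [3.3,-11,3],"delta_rot": [0,0,0.86],"jaw": 0.9}
    - {"translation": [3.3,-12.3,5],"delta_rot": [0,0,0.97],"jaw": 0.9}
    - {"translation": [3.3,-12.3,7],"delta_rot": [0,0,1.08],"jaw": 0.9}
    - {"translation": [3.3,-12.3,8.5],"delta_rot": [0,0,1.18],"jaw": 0.9}
    - {"translation": [3.3,-12.3,8.5],"delta_rot": [0,0,1.18],"jaw": 0.9}

```text
clock: 41.75
tcp_pos: [557.8, -71.0, 225.5]
orientation: [1.61, 2.696, 0.002]
contact_force: [0.0, 0.4, -0.2]
grip_width: 0.897
```

Run:
```python
from geo import *
plan(((563,-71,96),0.5));grab("wrist","w31")
```

```text
tcp [557.8 -71.  225.5] psi 0.494 q [-0.15  0.34  1.78  0.    1.03 -0.64] F [ 0.   0.4 -0.2] w 0.897 t 41.75
trans cm [-0.24  0.44 12.95] drot [ 0.002  0.001 -0.006]
```

View pics/w31.png

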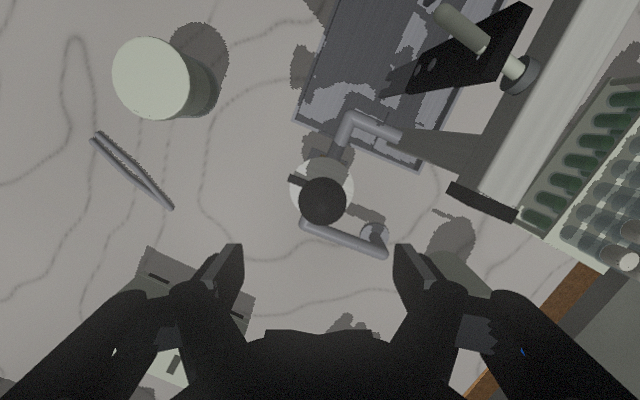

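The ball at (322,201) is between the fingers, and the pointer still shows shut. I'll descend and grip.

Request:
play_rows:
  targets:
    - {"translation": [-0.2,0.4,2],"delta_rot": [0,0,0],"jaw": 0.9}
    - {"translation": [-0.2,0.4,5],"delta_rot": [0,0,0],"jaw": 0.9}
    - {"translation": [-0.2,0.4,8],"delta_rot": [0,0,0],"jaw": 0.9}
    - {"translation": [-0.2,0.4,11],"delta_rot": [0,0,0],"jaw": 0.9}
    - {"translation": [-0.2,0.4,13],"delta_rot": [0,0,0],"jaw": 0.9}
    - {"translation": [-0.2,0.4,13],"delta_rot": [0,0,0],"jaw": 0.9}
    - {"translation": [-0.2,0.4,13],"delta_rot": [0,0,0],"jaw": 0.2}
    - {"translation": [-0.2,0.4,13],"delta_rot": [0,0,0],"jaw": 0.2}
    - {"translation": [-0.2,0.4,13],"delta_rot": [0,0,0],"jaw": 0.2}
    - {"translation": [-0.2,0.4,13],"delta_rot": [0,0,0],"jaw": 0.2}
    - {"translation": [-0.2,0.4,13],"delta_rot": [0,0,0],"jaw": 0.2}
    - {"translation": [-0.2,0.4,13],"delta_rot": [0,0,0],"jaw": 0.2}
  force: 80

```text
clock: 42.8
tcp_pos: [562.8, -72.0, 99.9]
orientation: [1.599, 2.7, -0.0]
contact_force: [-9.3, -7.0, 10.5]
grip_width: 0.484
```

Request:
play_rows:
  targets:
    - {"translation": [0,0,0],"delta_rot": [0,0,0],"jaw": 0.2}
    - {"translation": [0,0,0],"delta_rot": [0,0,0],"jaw": 0.2}
    - {"translation": [0,0,0],"delta_rot": [0,0,-0.11],"jaw": 0.2}
    - {"translation": [0,0,0],"delta_rot": [0,0,-0.22],"jaw": 0.2}
    - {"translation": [0,0,0],"delta_rot": [0,0,-0.33],"jaw": 0.2}
    - {"translation": [0,0,0],"delta_rot": [0,0,-0.44],"jaw": 0.2}
    - {"translation": [0,0,0],"delta_rot": [0,0,-0.55],"jaw": 0.2}
    - {"translation": [0,0,0],"delta_rot": [0,0,-0.66],"jaw": 0.2}
    - {"translation": [0,0,0],"delta_rot": [0,0,-0.77],"jaw": 0.2}
    - {"translation": [0,0,0],"delta_rot": [0,0,-0.88],"jaw": 0.2}
    - {"translation": [0,0,0],"delta_rot": [0,0,-0.99],"jaw": 0.2}
    - {"translation": [0,0,0],"delta_rot": [0,0,-1.0],"jaw": 0.2}
  force: 80

```text
clock: 43.8
tcp_pos: [563.4, -70.9, 100.2]
orientation: [0.1, 3.136, -0.0]
contact_force: [3.8, 5.3, -13.7]
grip_width: 0.477
```

Run:
```python
from geo import *
plan();print(tool()[2]["torque"]);grab("wrist","w32")
```

```text
tcp [563.4 -70.9 100.2] psi 1.507 q [-0.15  0.52  1.84  0.    0.77 -1.65] F [  3.8   5.3 -13.7] w 0.477 t 43.8
[ 1.156 -0.626  0.132]
```

View pics/w32.png

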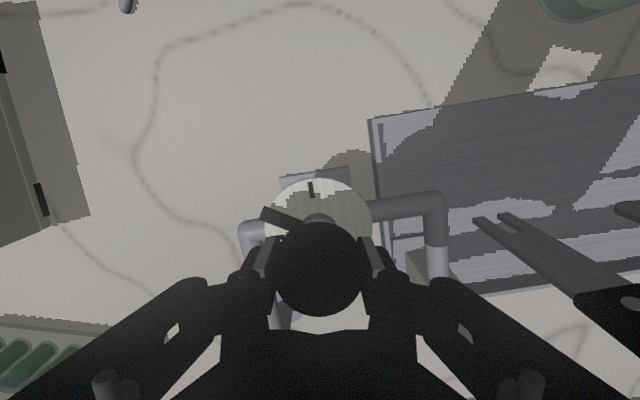

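It is turning with the tool. I'll keep going to the open stop.

Request:
play_rows:
  targets:
    - {"translation": [0,0,0],"delta_rot": [0,0,-0.1],"jaw": 0.2}
    - {"translation": [0,0,0],"delta_rot": [0,0,-0.2],"jaw": 0.2}
    - {"translation": [0,0,0],"delta_rot": [0,0,-0.3],"jaw": 0.2}
    - {"translation": [0,0,0],"delta_rot": [0,0,-0.4],"jaw": 0.2}
    - {"translation": [0,0,0],"delta_rot": [0,0,-0.5],"jaw": 0.2}
    - {"translation": [0,0,0],"delta_rot": [0,0,-0.6],"jaw": 0.2}
    - {"translation": [0,0,0],"delta_rot": [0,0,-0.66],"jaw": 0.2}
    - {"translation": [0,0,0],"delta_rot": [0,0,-0.72],"jaw": 0.2}
    - {"translation": [0,0,0],"delta_rot": [0,0,-0.72],"jaw": 0.2}
    - {"translation": [0,0,0],"delta_rot": [0,0,-0.72],"jaw": 0.2}

```text
clock: 44.68
tcp_pos: [561.0, -71.3, 100.2]
orientation: [-1.002, 2.977, 0.001]
contact_force: [-5.9, -4.5, -7.1]
grip_width: 0.482
```

Run:
```python
from geo import *
plan();print(tool()[2]["torque"]);grab("wrist","w33")
```

```text
tcp [561.  -71.3 100.2] psi 2.22 q [-0.15  0.52  1.84  0.    0.78 -2.37] F [-5.9 -4.5 -7.1] w 0.482 t 44.6833
[-0.553  1.136 -1.803]
```

View pics/w33.png

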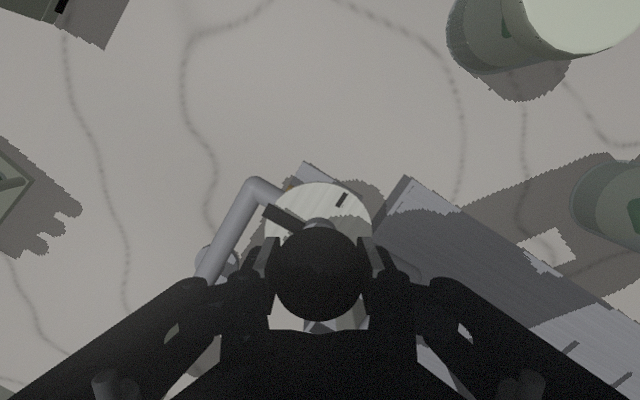

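The moment of −1.8 N m shows the valve at its stop, with the pointer in line with the pipe. Release, rise and check.

Request:
play_rows:
  targets:
    - {"translation": [0,0,0],"delta_rot": [0,0,0],"jaw": 1}
    - {"translation": [0,0,0],"delta_rot": [0,0,0],"jaw": 1}
    - {"translation": [0,0,0],"delta_rot": [0,0,0],"jaw": 1}
    - {"translation": [0,0,0],"delta_rot": [0,0,0],"jaw": 1}
    - {"translation": [0,0,-3],"delta_rot": [0,0,0],"jaw": 1}
    - {"translation": [0,0,-6],"delta_rot": [0,0,0],"jaw": 1}
    - {"translation": [0,0,-9],"delta_rot": [0,0,0],"jaw": 1}
    - {"translation": [0,0,-12.5],"delta_rot": [0,0,0],"jaw": 1}
    - {"translation": [0,0,-16],"delta_rot": [0,0,0],"jaw": 1}
    - {"translation": [0,0,-20],"delta_rot": [0,0,0],"jaw": 1}
    - {"translation": [0,0,-20],"delta_rot": [0,0,0],"jaw": 1}

```text
clock: 45.65
tcp_pos: [565.3, -71.8, 309.1]
orientation: [-0.999, 2.965, -0.009]
contact_force: [1.2, 0.2, 0.9]
grip_width: 1.002
```

Run:
```python
from geo import *
plan();w=grab("wrist","w34");s=grab("scene");crop(s,180,120,560,360,2.1,"s34");crop(w,250,110,390,250,5,"w34c")
t=grab("top");crop(t,280,150,480,290,4,"t34")
```

```text
tcp [565.3 -71.8 309.1] psi 2.221 q [-0.15  0.25  1.69  0.    1.19 -2.37] F [1.2 0.2 0.9] w 1.002 t 45.65
```

View pics/w34c.png

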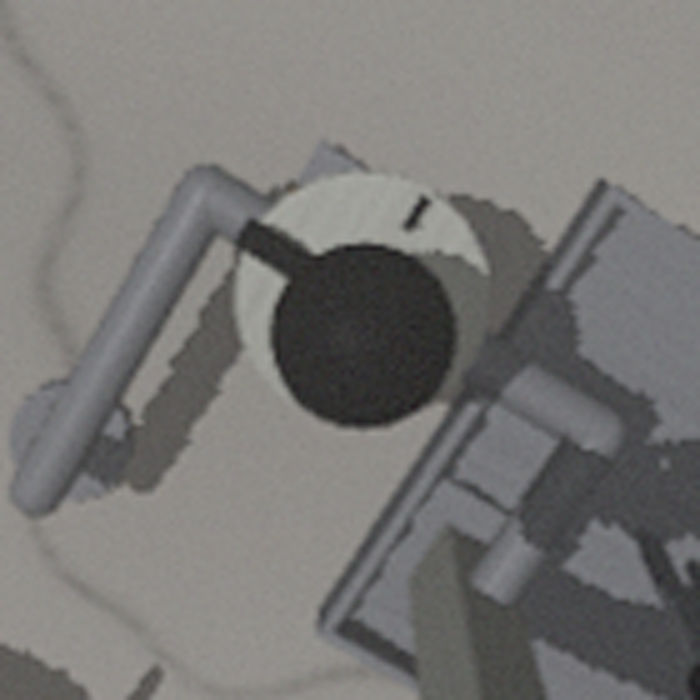

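View pics/s34.png

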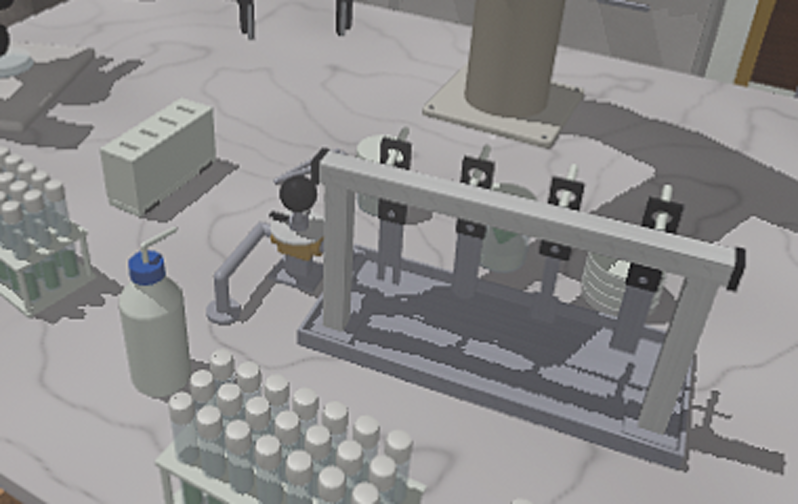

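Run:
```python
from geo import *
w=grab("wrist")
p=onz(w,cr([(245,234)],5,250,110),81)[0];b=onz(w,cr([(364,336)],5,250,110),121)[0]
d=(p-b)[:2];ex=np.array([np.cos(YAW),np.sin(YAW)]);ey=np.array([-ex[1],ex[0]])
print(p,b,np.arctan2(-d@ey,-d@ex))
s=grab("scene");hs=cr([(397,154),(477,177),(567,198),(663,217)],2.1,180,120)
for z in (210,216):
    q=onz(s,hs,z)[:,:2]-O;print(z,np.c_[q@ex,q@ey])
crop(s,350,170,520,260,4.5,"s35")
```

```text
[ 556.853 -104.197   81.   ] [553.505 -69.584 121.   ] 1.562217414449925
210 [[ -61.231 -130.991]
 [ -53.477  -44.017]
 [ -53.888   44.219]
 [ -60.043  131.473]]
216 [[ -51.824 -128.091]
 [ -44.176  -42.304]
 [ -44.581   44.729]
 [ -50.652  130.792]]
```

View pics/s35.png

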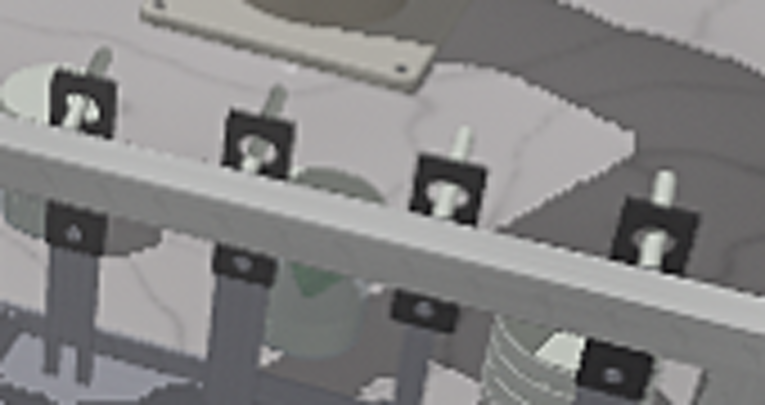

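The valve reads 1.56 rad by its pointer. The holes are about 25–30 mm past the tips (rack x ≈ −38 to −44), and the arm is clear. I'm handing in.

Run:
```python
from cell import bot
print(bot.sense()["joint_velocities"].round(3)); print(bot.sign_off())
```

```text
[-0.003  0.014  0.005 -0.     0.003  0.   ]
the job is handed in; nothing more can be done
None
```

The job is handed in at about 46 s of the 210 s allowed. I shut the air, hung all four spatulas on their own pegs (c, b, d and a on pegs 1 to 4), and then turned the air fully on.

**Last checks:**
- **Valve:** by its pointer it stood at about 0.02 rad after shutting and about 1.56 rad after opening.
- **Spatulas:** all four hang upright with the peg through the hole, at rack x of roughly −38 to −44 mm, inside the allowed −59 to −12 mm. The scene view alone gives hole positions to only a few millimetres. Peg 4's hole came out about 3 mm off the peg line, still within tolerance.
- **Everything else:** the block, jars, dishes, tubes and wash bottle looked unmoved. The gripper was open and clear, about 310 mm up.

**What didn't go cleanly:** my first grips on the ball knob looked off its widest part, so I opened and regripped twice before turning it. No check failed.

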